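# Clamp up a plaster piece mould with the ratchet lever

## Task

Clamp up the plaster mould for casting: lift the wooden tool tote aside and stand every mould piece from behind it upright in a row between the jaws of the bench clamp, broad faces towards the jaws. Then work the clamp's ratchet lever back and forth (a full turn is blocked; only the swing down towards you tightens) until the springs behind the pressure plate are squeezed half-way or more. Before you finish, the tote must stand again where it stood, and nothing else on the bench is to be disturbed.

Things in the scene. Friction and masses are not known exactly. Their poses are not given: they have to be found in the camera images.
- tote_handle (a point): wooden tool tote, 112 x 228 mm, sides 76 and end boards 160 mm high, 0.75 kg with the tools fixed in it; point: middle of its round carrying handle (25 mm thick, along y), 142 mm above the underside, over the floor's middle; x across the tote, towards the moulds at the start, z up. It stands 8 to 10 mm in front of the mould pieces, so no finger fits between; the bench on its +y side is free
- tote_left (a point): point on the handle's centre line, 100 mm from its middle towards the tote's +y end
- tote_right (a point): point on the handle's centre line, 100 mm from its middle towards the tote's -y end
- mould_a_mid (a point): plaster mould piece, a block 58 mm (x) x 40 mm (y) x 84 mm high (z), 0.2 to 0.33 kg, pour notch in the top; all are alike; its broad faces look along +y and -y. Point: its centre, 42 mm above its underside. At the start the pieces stand in a row behind the tote, some 8 mm apart in y, or more where one is missing. May be absent
- mould_b_mid (a point): plaster mould piece, a block 58 mm (x) x 40 mm (y) x 84 mm high (z), 0.2 to 0.33 kg, pour notch in the top; all are alike; its broad faces look along +y and -y. Point: its centre, 42 mm above its underside. At the start the pieces stand in a row behind the tote, some 8 mm apart in y, or more where one is missing. May be absent
- mould_c_mid (a point): plaster mould piece, a block 58 mm (x) x 40 mm (y) x 84 mm high (z), 0.2 to 0.33 kg, pour notch in the top; all are alike; its broad faces look along +y and -y. Point: its centre, 42 mm above its underside. At the start the pieces stand in a row behind the tote, some 8 mm apart in y, or more where one is missing. May be absent
- clamp_bed (a point): steel bench clamp, fixed. Point: on the 12 mm bed plate's top (172 mm wide), at the fixed jaw's wood facing, middle; x across the clamp, y along the screw from the fixed jaw (108 mm high) to pressure plate, crosshead, end plate (211 to 225 mm from here, 124 mm high) and ratchet. Pieces stand on the bed, broad faces square to y, at x = 0. Guide bars at x = +-74 mm, tops 33 mm above the bench
- plate_face (a point): centre of the pressure plate's wood facing (100 mm wide, from 4 to 88 mm above the bed), 48 mm above the bed; the room for mould pieces is between it and the fixed jaw (136 to 144 mm at the start). Axes as clamp_bed
- pressure_plate (a joint): how far the springs behind the pressure plate are squeezed, m: 0 slack, 0.012 solid; 2.5 N per mm after 5 N preload. Seen from outside, the gap between pressure plate and crosshead closes from 20 to 8 mm and four pins come out of the crosshead's back
- crosshead (a joint): travel of the crosshead, which carries the pressure plate, towards the fixed jaw, m (0 to 0.085); the nut drives it 32 mm a turn, and it stays where it is
- lever (a joint): ratchet lever angle, rad: 0 upright (stop), growing to 1.4 (stop, just above level) as the grip swings towards clamp_bed's -x and down; this swing tightens. Swinging back up clicks freely over teeth 20 degrees apart (up to that much of each swing is lost). It stays where it is left; about 5 N at the grip tightens, 3 N takes it back. Working swing about 0.05 to 1.35
- clamp_axis (a point): point on the screw's axis, 60 mm above the bench, beside the middle of the lever's grip, which moves about it on a circle of 115 mm radius. The threaded rod (18 mm thick) passes here. Axes as clamp_bed
- grip_mid (a point): middle of the lever's grip, a black cylinder 25 mm thick and 78 mm long, parallel to clamp_bed's y, that turns freely on its pin (so this point's x and z axes turn with it)
- wax_block_mid (a point): bystander: block of casting wax, 48 x 48 x 75 mm, point at its centre
- wax_tin_mid (a point): bystander: round tin of wax, 70 mm across, 35 mm high, point at its centre
There are look-alikes about, which are no part of the job. Leave any green or pink look-alike of the part that bears mould_b_mid alone.

How it is judged:
By the outcome, as a careful person would: the job done as asked, in the order asked, and still so for the second after the job is handed in, with the robot touching nothing.
Of mould_a, mould_b, mould_c only 2 to 3 are there at a start; the rules pass over those that are not, and their reading is None.
At some moment in a run one of tote may be knocked a few centimetres aside while the robot is not near it.
Once in a run the grip may slacken for a moment while it holds something.
It also fails if it takes over 210 s, if anything falls off the work surface, if the arm or the gripper's body presses on something with over 40 N, if the wrist force passes 120 N, or if a joint passes its speed limit or range.

## Robot

A 7-joint arm with a two-finger parallel gripper is mounted at the origin on a cart in front of the work surface, level with it; the furniture and walls round the work are solid. World frame = base frame: x ahead of the robot, y to its left, z up, the work surface at z = 0. Lengths are in m, angles in rad, forces in N, time in s.
With the tool pointing down it reaches from about 0.425 to 0.875 m from the base axis. Payload 8.4 kg.
Tool frame: the origin (TCP) lies midway between the tips of the shut fingers; the grasp point (between the pads) lies 19 mm behind it; z points along the fingers, y is the direction in which the jaws open and shut (so a half turn about z gives the same grasp; the last joint's range is limited). The gripper opens to 85 mm and grips with 20 to 120 N. Pads are 22 mm wide; open, the fingers measure 114 mm over their backs; the gripper's body (76 mm by 85 mm) begins 54 mm behind the grasp point. The pads swing forward as they close: fully open they stand 13 mm farther back than shut.
Start: joints at [-1.201, 0.333, 0.04, 1.465, -0.013, 1.343, -0.059], TCP at [0.294, 0.58, 0.231] pointing down, gripper open.
Joint ranges: [-2.58, 2.58], [-0.38, 2.09], [-1.3, 1.39], [0.25, 2.4], [-1.5, 4.64], [0.08, 2.09], [-2.65, 2.65]. Speed limits (rad/s): [2.22, 2.22, 2.79, 2.79, 3.14, 3.14, 3.14].

## Interface

Orientations are given as a unit quaternion [x, y, z, w].
In Python, from cell import * gives the robot as it stands.
- The arm moves only by the shell command python3 -m pendant 'ROWS' [OPENING] [FORCE]. ROWS is JSON, a list of rows, each a list of 4 numbers: the shift along the tool's x, y, z in mm, then the turn about the tool's z in rad. In form: [[tx, ty, tz, spin], ...]. A call has 1 to 12 rows; each row shifts and turns the commanded pose from where the row before left it, along the tool's axes as they then stand; what a row does not reach is not made up. A row lasts 1/10 s, in which the tool goes at most 50 mm and 8.59 degrees, less where a joint would pass 70% of its speed; a pose out of reach is approached as far as the arm can. A call is refused whole if a number of a shift passes 50 or a number of a turn 0.15, either way. A call with a gripper value outside its range is refused whole. OPENING is the closure in counts, from 0 (fully open) to 255 (shut), set as the call begins (- or left out, the last holds). The fingers move at their own pace and stop on an object; FORCE is the grip in N (left out, the last holds). Time passes only in rows, so rows that do not move let the fingers close. It gives the time, the measured TCP pose, the force and the opening at its end, in the units of the state.
- get_state(): the state, without advancing time (a new reading comes with each control period).
- get_image(name): name is "side" or "top" or "wrist"; returns the picture (400x640x3 uint8, red, green, blue); there is no depth.
- calibration(name): a dict with "fx", "fy", "cx", "cy" (pixels), "k1" (the pictures are not rectified: a ray, as slopes to the right and down, at radius r is drawn at 1 + k1 r^2 times it, then the intrinsics apply), "R" (3x3) and "t" (3): a world point X has camera coordinates R X + t; the wrist camera has in their place "T_tool_cam" (4x4, takes a point from camera to tool coordinates, whose origin is the TCP and whose axes are the flange's). Camera axes: x right, y down, z forward; pixel columns grow to the right and rows downward; lengths in m; the calibration is good to about 2 mm. A picture is of the moment at which its call begins: read the wrist's pose just before it. calibration takes no time and is no camera call.
- sign_off(): hands the job in, once; it reports no verdict.
The state is a dict: "t": time; "q": joint angles; "qvel": joint speeds; "tau": joint torques, N m; "tool_pos": TCP position; "tcp_rot": TCP orientation; "force": force on the tool from outside, world axes, zero at the start; "ft_torque": the same for the moment, N m; "finger_gap": opening from 0.0 (shut) to 1.0 (fully open).
Only numpy, scipy, OpenCV 4.12 (cv2) and the standard library are available. Lean on these libraries where they do the work, as an engineer would, in place of code of your own. Each camera call takes 0.05 s, during which the arm holds its last target.

## Working session

There is one attempt and no reset: what is moved stays moved. The work goes in short steps, Python scripts to look and compute and a shell command to move; the robot and the scene stay as the last step left them, time stands still between calls to the robot, and variables do not carry over. Pictures are saved under pics/ and viewed, and the job is handed in when it is done.

```bash
ls -la; mkdir -p pics; python3 - <<'E'
from cell import *
import cv2
s=get_state(); print(s)
for n in ["side","top","wrist"]:
    im=get_image(n); cv2.imwrite(f"pics/{n}0.png",im[:,:,::-1]); print(n,calibration(n))
E
```

```text
total 12
drwxr-xr-x  3 agent agent 4096 Dec  7 07:05 .
drwxr-xr-x 23 root  root  4096 Dec  7 07:05 ..
drwxr-xr-x  2 agent agent 4096 Dec  7 07:05 pics
{'t': 0.0, 'q': array([-1.20117923,  0.33393575,  0.0399014 ,  1.46627464, -0.01339338,
        1.34333199, -0.05852107]), 'qvel': array([ 0.0006994 , -0.00103653, -0.00057734,  0.00042813,  0.00076628,
        0.0017069 ,  0.00181893]), 'tau': array([ 3.17446602e-04, -6.58554840e+01,  1.36551194e+00, -4.05559087e+01,
        1.67218829e-02,  1.31017275e-02, -1.11501234e-05]), 'tool_pos': array([0.29352198, 0.57942628, 0.23040396]), 'tcp_rot': array([ 2.32298268e-01,  9.72644234e-01, -8.31448750e-04, -1.31607994e-04]), 'force': array([-0.46957738, -0.15718057,  0.40732664]), 'ft_torque': array([ 0.01079437, -0.03492494, -0.04280783]), 'finger_gap': 1.0021768150278882}
side {'fx': 450.12903302545885, 'fy': 450.12903302545885, 'cx': 322.9550726278212, 'cy': 192.26282305126225, 'k1': -0.09871132476792406, 'R': array([[-0.99973707, -0.02089157,  0.00945166],
       [-0.02092453,  0.66259934, -0.74868169],
       [ 0.00937847, -0.74868261, 
[... 198 characters left out ...]
98, 'R': array([[ 0.01622679, -0.99985175, -0.00575861],
       [-0.98420929, -0.01495709, -0.17637562],
       [ 0.17626334,  0.00852969, -0.98430609]]), 't': array([-0.0498462 ,  0.56741934,  1.39984661])}
wrist {'fx': 334.3212710758536, 'fy': 334.3212710758536, 'cx': 319.7862977839027, 'cy': 198.48088947827551, 'k1': -0.053678501210875994, 'T_tool_cam': array([[-2.62295140e-04, -9.52969867e-01, -3.03064950e-01,
         7.81984562e-02],
       [ 9.99999914e-01, -1.52841386e-04, -3.84874207e-04,
        -1.09934613e-03],
       [ 3.20452655e-04, -3.03065025e-01,  9.52969825e-01,
        -1.43564373e-01],
       [ 0.00000000e+00,  0.00000000e+00,  0.00000000e+00,
         1.00000000e+00]])}
```

View pics/side0.png

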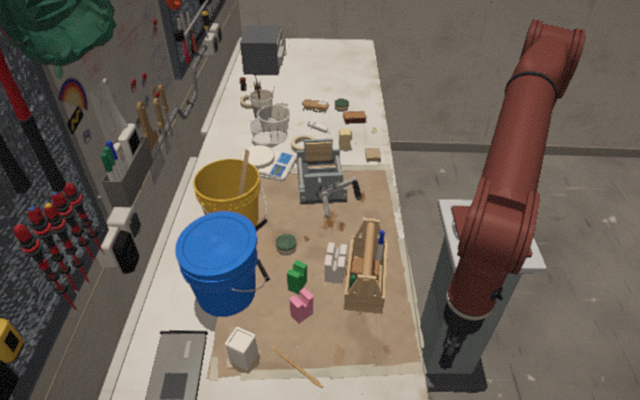

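View pics/top0.png

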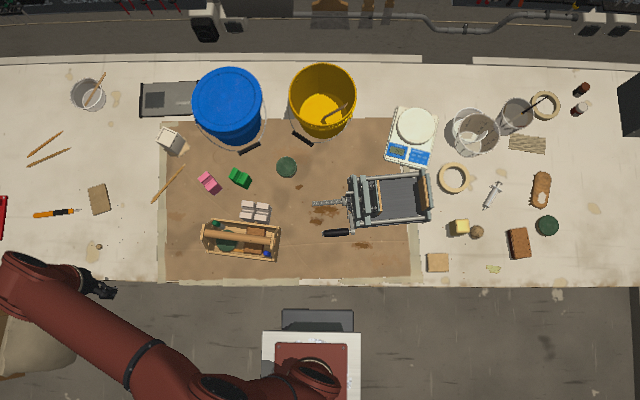

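View pics/wrist0.png

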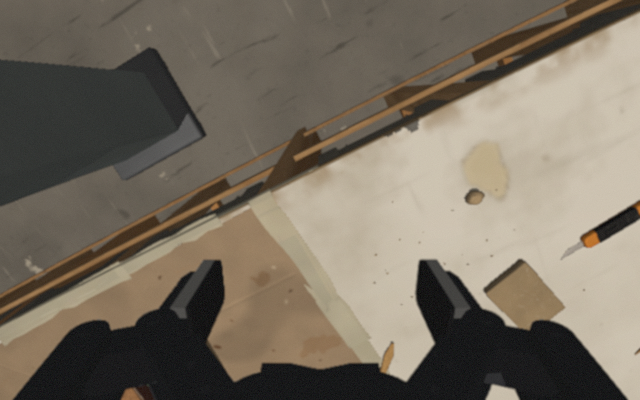

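```bash
python3 - <<'E'
import cv2
a=cv2.imread("pics/top0.png")
cv2.imwrite("pics/c1.png",cv2.resize(a[150:280,190:290],None,fx=5,fy=4.6,interpolation=cv2.INTER_CUBIC))
cv2.imwrite("pics/c2.png",cv2.resize(a[150:260,300:450],None,fx=5,fy=5,interpolation=cv2.INTER_CUBIC))
a=cv2.imread("pics/side0.png")
cv2.imwrite("pics/c3.png",cv2.resize(a[130:330,270:400],None,fx=3,fy=3,interpolation=cv2.INTER_CUBIC))
E
```

```text
(no output)
```

View pics/c1.png

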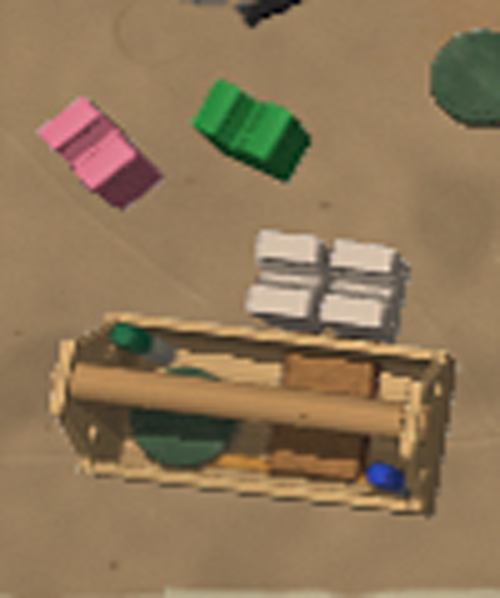

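View pics/c2.png

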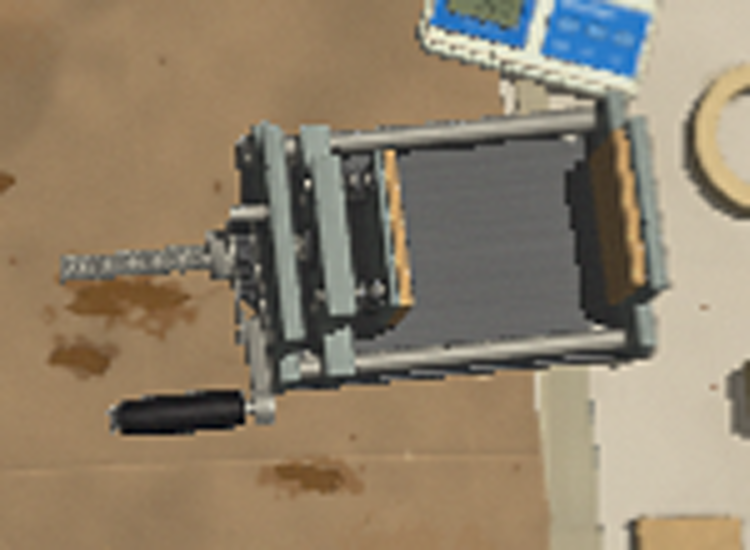

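View pics/c3.png

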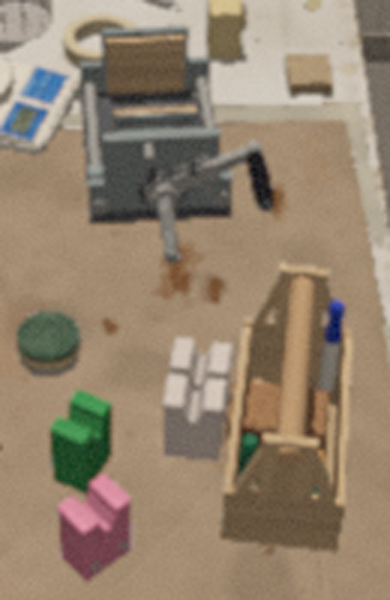

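```bash
cat > h.py <<'E'
from cell import *
import numpy as np, cv2
from scipy.spatial.transform import Rotation as Ro
def cam(name,s=None):
    c=calibration(name)
    K=np.array([[c['fx'],0,c['cx']],[0,c['fy'],c['cy']],[0,0,1]]); D=np.array([c['k1'],0,0,0,0.])
    if 'R' in c: R,t=np.array(c['R']),np.array(c['t'])
    else:
        T=np.eye(4); s=s or get_state(); T[:3,:3]=Ro.from_quat(s['tcp_rot']).as_matrix(); T[:3,3]=s['tool_pos']
        M=np.linalg.inv(T@np.array(c['T_tool_cam'])); R,t=M[:3,:3],M[:3,3]
    return K,D,R,t
def rays(C,px):
    K,D,R,t=C
    p=cv2.undistortPoints(np.array(px,float).reshape(-1,1,2),K,D).reshape(-1,2)
    d=np.c_[p,np.ones(len(p))]@R
    return -R.T@t,d
def on_z(C,px,z):
    o,d=rays(C,px); return o+d*((z-o[2])/d[:,2])[:,None]
def tri(C1,p1,C2,p2):
    out=[]
    for a,b in zip(p1,p2):
        A=[];B=[]
        for C,p in((C1,a),(C2,b)):
            o,d=rays(C,[p]); d=d[0]/np.linalg.norm(d[0]); P=np.eye(3)-np.outer(d,d); A.append(P);B.append(P@o)
        out.append(np.linalg.lstsq(np.vstack(A),np.hstack(B),rcond=None)[0])
    return np.array(out)
def proj(C,X):
    K,D,R,t=C
    return cv2.projectPoints(np.array(X,float).reshape(-1,1,3),cv2.Rodrigues(R)[0],t,K,D)[0].reshape(-1,2)
def to_tool(X,s=None):
    "vector from TCP to X in tool axes, mm"
    s=s or get_state(); return (np.array(X)-s['tool_pos'])@Ro.from_quat(s['tcp_rot']).as_matrix()*1000
def yaw(s=None):
    s=s or get_state(); m=Ro.from_quat(s['tcp_rot']).as_matrix(); return np.degrees(np.arctan2(m[1,1],m[0,1]))
def snap(name,fn,crop=None,f=1):
    s=get_state(); im=get_image(name); b=im[:,:,::-1].copy()
    cv2.imwrite("pics/raw_"+fn,b)
    if crop: b=b[crop[1]:crop[3],crop[0]:crop[2]]
    if f!=1: b=cv2.resize(b,None,fx=f,fy=f,interpolation=cv2.INTER_CUBIC)
    cv2.imwrite("pics/"+fn,b); return s,cam(name,s),im
E
python3 - <<'E'
from h import *
np.set_printoptions(precision=4,suppress=True)
C=cam("top")
h=on_z(C,[(205,232.6),(272,240.7)],.142); print("handle",h,h.mean(0),np.degrees(np.arctan2(*(h[0]-h[1])[[1,0]])))
f=lambda u,v:(190+u/5,150+v/4.6)
print("mould tops", on_z(C,[f(255,235),f(322,235),f(248,310),f(315,315),f(333,240),f(398,245),f(320,320),f(388,328)],.084))
g=lambda u,v:(300+u/5,150+v/5)
print("grip",on_z(C,[g(115,415),g(243,408)],.09))
print("clamp: jaw edges top",on_z(C,[g(615,130),g(645,300)],.108), "plate",on_z(C,[g(390,152),g(408,305)],.1),"endplate",on_z(C,[g(262,125),g(290,335)],.124))
print("rod",on_z(C,[g(65,265),g(205,258)],.06))
C2=cam("side")
print(tri(C,[h[:2] for h in [(205,232.6),(272,240.7)]],C2,[(270+292/3,130+437/3),(270+303/3,130+280/3)]))
E
```

```text
handle [[0.4478 0.321  0.142 ]
 [0.4272 0.1168 0.142 ]] [0.4375 0.2189 0.142 ] 84.22475053843107
mould tops [[0.5563 0.2277 0.084 ]
 [0.5569 0.1848 0.084 ]
 [0.5039 0.2295 0.084 ]
 [0.5012 0.1868 0.084 ]
 [0.5535 0.1776 0.084 ]
 [0.5507 0.1361 0.084 ]
 [0.4978 0.1835 0.084 ]
 [0.493  0.1402 0.084 ]]
grip [[ 0.4583 -0.0348  0.09  ]
 [ 0.4639 -0.1145  0.09  ]]
clamp: jaw edges top [[ 0.6411 -0.3472  0.108 ]
 [ 0.5328 -0.3635  0.108 ]] plate [[ 0.6264 -0.2057  0.1   ]
 [ 0.5288 -0.2165  0.1   ]] endplate [[ 0.6369 -0.1235  0.124 ]
 [ 0.5054 -0.1414  0.124 ]]
rod [[ 0.5578 -0.0006  0.06  ]
 [ 0.5637 -0.0906  0.06  ]]
[[0.4465 0.318  0.1527]
 [0.4257 0.1166 0.1454]]
```

```bash
python3 -m pendant '[[0,0,-20,0.15],[0,0,-20,0.15],[0,0,-20,0.15],[0,0,-10,0.15],[0,0,0,0.15],[0,0,0,0.15],[0,0,0,0.15],[0,0,0,0.15]]' 0 60; python3 -m pendant '[[-45,22,0,0],[-45,22,0,0],[-45,22,0,0],[-45,22,0,0],[-45,22,0,0],[-45,22,0,0],[-45,25,0,0],[-28,22,0,0],[0,0,0,0],[0,0,0,0]]'; python3 - <<'E'
from h import *
s,C,im=snap("wrist","w1.png"); print(s['t'],s['tool_pos'],yaw(s))
E
```

```text
t: 0.95
tool_pos: [0.2936, 0.5797, 0.3009]
tcp_rot: [0.743, 0.669, -0.0, 0.0]
force: [0.1, 0.2, 0.0]
finger_gap: 0.997
t: 1.95
tool_pos: [0.4376, 0.2224, 0.3013]
tcp_rot: [0.741, 0.671, 0.0, -0.0]
force: [-0.1, 0.9, -0.2]
finger_gap: 1.0
1.95 [0.43755357 0.22242727 0.30130148] -5.71431213050555
```

View pics/w1.png

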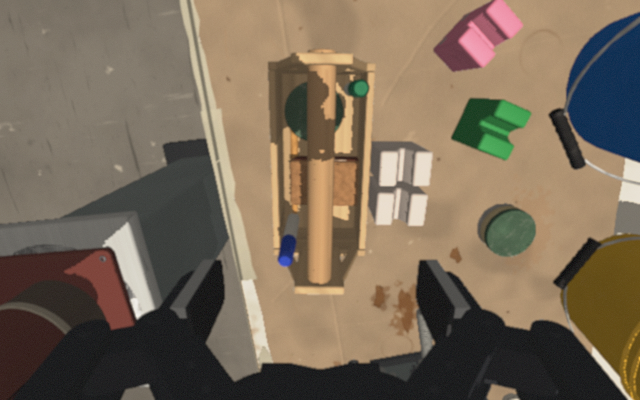

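```bash
python3 - <<'E'
from h import *
np.set_printoptions(precision=4,suppress=True)
im=cv2.imread("pics/raw_w1.png")
s=get_state(); C=cam("wrist",s)
cv2.imwrite("pics/w1a.png",cv2.resize(im[40:310,250:450],None,fx=2.9,fy=2.2,interpolation=cv2.INTER_CUBIC))
hsv=cv2.cvtColor(im,cv2.COLOR_BGR2HSV)
for v in (90,120,150,180,210,240,260,275): print(v,hsv[v,295:345:3].tolist()[::1] if v==210 else '')
E
```

```text
90 
120 
150 
180 
210 [[15, 150, 207], [16, 108, 179], [17, 99, 108], [15, 91, 109], [15, 108, 111], [15, 118, 164], [16, 117, 189], [15, 118, 205], [15, 117, 211], [16, 118, 216], [15, 119, 204], [15, 121, 186], [15, 117, 177], [18, 102, 226], [18, 103, 226], [18, 102, 223], [19, 98, 231]]
240 
260 
275
```

View pics/w1a.png

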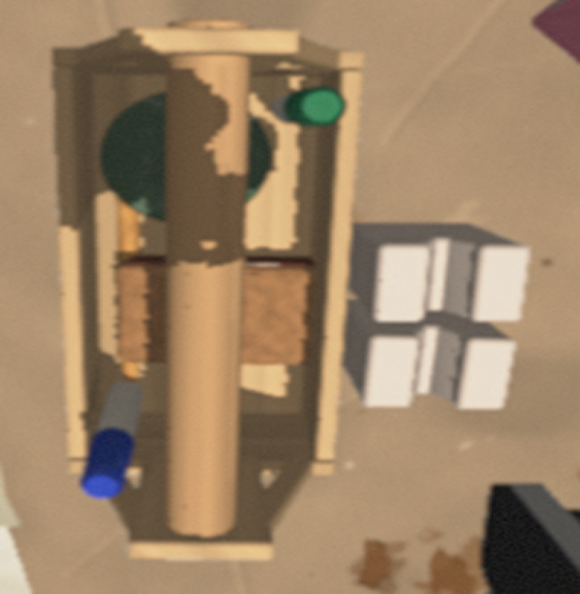

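```bash
python3 - <<'E'
from h import *
np.set_printoptions(precision=4,suppress=True)
s=get_state(); C=cam("wrist",s)
f=lambda u,v:(250+u/2.9,40+v/2.2)
h=on_z(C,[f(209,60),f(200.5,525)],.142);print(h,np.degrees(np.arctan2(*(h[0]-h[1])[[1,0]])))
b=on_z(C,[f(140,30),f(298,33),f(132,558),f(272,556)],.16); m=b.mean(0); print(b,m)
sd=on_z(C,[f(55,50),f(361,55),f(70,470),f(333,472)],.076); print("sides",sd,sd.mean(0))
ax=(h[0]-h[1])/np.linalg.norm(h[0]-h[1]); mid=h.mean(0)+ax*((m-h.mean(0))@ax); print("mid",mid)
print("to tool of mid @grasp", to_tool(mid-[0,0,.019],s))
for q in ([f(377,245),f(528,247),f(372,320),f(520,320)],[f(368,336),f(514,338),f(364,407),f(506,409)]):
    p=on_z(C,q,.084); print(p,p.mean(0))
E
```

```text
[[0.4474 0.3205 0.142 ]
 [0.4248 0.1176 0.142 ]] 83.66082560613478
[[0.4294 0.3314 0.16  ]
 [0.4723 0.3262 0.16  ]
 [0.4011 0.1138 0.16  ]
 [0.4486 0.1103 0.16  ]] [0.4378 0.2204 0.16  ]
sides [[0.3939 0.335  0.076 ]
 [0.5024 0.3221 0.076 ]
 [0.3692 0.1179 0.076 ]
 [0.4798 0.1059 0.076 ]] [0.4363 0.2202 0.076 ]
mid [0.4363 0.2206 0.142 ]
to tool of mid @grasp [ -2.9648  -0.4078 178.2034]
[[0.5025 0.2328 0.084 ]
 [0.5593 0.2264 0.084 ]
 [0.4988 0.1945 0.084 ]
 [0.5562 0.189  0.084 ]] [0.5292 0.2107 0.084 ]
[[0.4969 0.1862 0.084 ]
 [0.5539 0.1795 0.084 ]
 [0.4935 0.1471 0.084 ]
 [0.5507 0.1402 0.084 ]] [0.5237 0.1633 0.084 ]
```

```bash
python3 -m pendant '[[-3,0,30,0.01],[0,0,40,0],[0,0,40,0],[0,0,30,0],[0,0,20,0],[0,0,18,0],[0,0,0,0]]' 0 60; python3 -m pendant '[[0,0,0,0],[0,0,0,0],[0,0,0,0],[0,0,0,0],[0,0,0,0],[0,0,0,0]]' 255 80; python3 -m pendant '[[0,0,-10,0],[0,0,-30,0],[0,0,-40,0],[0,0,-40,0],[0,0,0,0]]'; python3 - <<'E'
from h import *
s,C,im=snap("wrist","w2.png"); print(s['t'],s['tool_pos'],yaw(s))
E
```

```text
t: 2.7
tool_pos: [0.4349, 0.2204, 0.1209]
tcp_rot: [0.743, 0.669, -0.002, -0.0]
force: [-0.9, -0.3, 1.0]
finger_gap: 0.997
t: 3.3
tool_pos: [0.4375, 0.2202, 0.1243]
tcp_rot: [0.744, 0.668, 0.001, -0.0]
force: [-1.3, -0.5, 7.0]
finger_gap: 0.268
t: 3.8
tool_pos: [0.4393, 0.2207, 0.2487]
tcp_rot: [0.744, 0.668, 0.004, 0.0]
force: [2.0, 0.6, -6.9]
finger_gap: 0.267
3.8 [0.43926367 0.22071218 0.24867529] -6.223712380981783
```

View pics/w2.png

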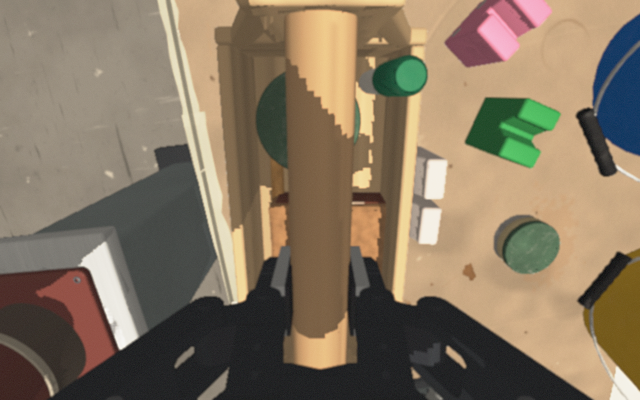

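```bash
python3 -m pendant '[[10,0,30,0],[30,-6,30,0],[40,-6,15,0],[40,-6,0,0],[40,-6,0,0],[40,-6,0,0],[30,-4,0,0],[20,-2,0,0],[0,0,0,0],[0,0,20,0],[0,0,20,0],[0,0,0,0]]'; python3 - <<'E'
from h import *
s,C,im=snap("side","s2.png"); print(s['t'],s['tool_pos'],yaw(s),s['force'],s['finger_gap'])
E
```

```text
t: 5.05
tool_pos: [0.427, 0.4694, 0.1244]
tcp_rot: [0.745, 0.668, -0.003, 0.001]
force: [-0.4, -1.0, -7.9]
finger_gap: 0.264
5.05 [0.42700687 0.46941407 0.12444139] -6.24283626592274 [-0.42871295 -1.01588425 -7.88396162] 0.26440692201664506
```

View pics/s2.png

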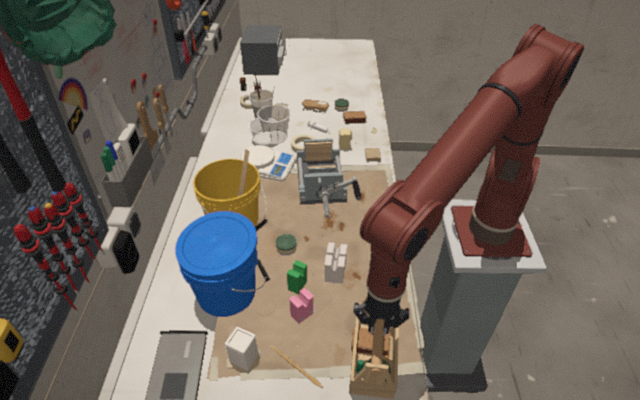

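```bash
python3 -m pendant '[[0,0,2,0],[0,0,0,0]]'; python3 -m pendant '[[0,0,1,0],[0,0,0,0]]'
```

```text
t: 5.3
tool_pos: [0.4284, 0.4723, 0.1266]
tcp_rot: [0.744, 0.668, 0.0, -0.0]
force: [0.0, 0.6, -6.8]
finger_gap: 0.268
t: 5.5
tool_pos: [0.4283, 0.4724, 0.1256]
tcp_rot: [0.744, 0.668, 0.0, -0.0]
force: [-0.1, -0.0, -6.4]
finger_gap: 0.268
```

```bash
python3 -m pendant '[[0,0,1.5,0],[0,0,0,0]]'; python3 -m pendant '[[0,0,1,0],[0,0,0,0]]'
```

```text
t: 5.7
tool_pos: [0.4282, 0.4723, 0.1237]
tcp_rot: [0.744, 0.668, -0.0, -0.0]
force: [0.5, 0.3, -6.9]
finger_gap: 0.264
t: 5.9
tool_pos: [0.4283, 0.4722, 0.1226]
tcp_rot: [0.744, 0.668, -0.0, 0.0]
force: [0.7, -0.2, -7.3]
finger_gap: 0.265
```

```bash
python3 -m pendant '[[0,0,1.5,0],[0,0,0,0]]'; python3 -m pendant '[[0,0,1.5,0],[0,0,0,0]]'
```

```text
t: 6.1
tool_pos: [0.4286, 0.4723, 0.1219]
tcp_rot: [0.744, 0.668, 0.0, -0.0]
force: [-1.3, -1.5, -0.2]
finger_gap: 0.266
t: 6.3
tool_pos: [0.4286, 0.4723, 0.1218]
tcp_rot: [0.744, 0.668, 0.0, -0.0]
force: [-5.8, -5.8, 11.4]
finger_gap: 0.264
```

```bash
python3 -m pendant '[[0,0,-1,0],[0,0,0,0],[0,0,0,0],[0,0,0,0],[0,0,0,0],[0,0,-20,0],[0,0,-40,0],[0,0,-45,0],[0,0,-45,0],[0,0,-30,0]]' 0; python3 -m pendant '[[-40,18,0,0],[-40,19,0,0],[-40,19,0,0],[-40,19,0,0],[-40,19,0,0],[-40,19,0,0],[-32,15,0,0],[0,0,0,0],[0,0,0,0]]' ; python3 - <<'E'
from h import *
s,C,im=snap("wrist","w3.png"); print(s['t'],s['tool_pos'],yaw(s),s['force'],s['finger_gap'])
s,C,im=snap("top","t3.png")
E
```

```text
t: 7.3
tool_pos: [0.4289, 0.4726, 0.3045]
tcp_rot: [0.744, 0.668, 0.002, -0.0]
force: [0.0, 0.2, 0.0]
finger_gap: 1.006
t: 8.2
tool_pos: [0.5265, 0.1875, 0.301]
tcp_rot: [0.745, 0.667, 0.0, -0.0]
force: [0.3, 0.6, -0.2]
finger_gap: 0.998
8.2 [0.52648136 0.18748741 0.30095594] -6.297173682939671 [ 0.33700017  0.60336723 -0.22550531] 0.9981651949871917
```

View pics/w3.png

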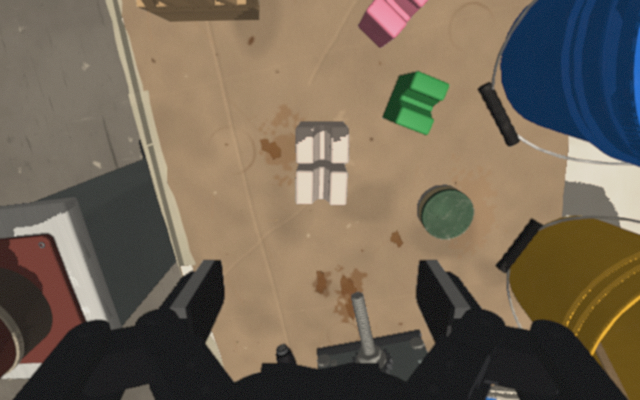

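View pics/t3.png

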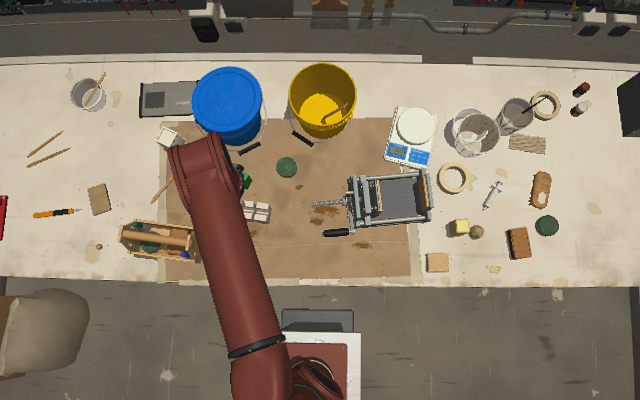

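```bash
python3 - <<'E'
from h import *
np.set_printoptions(precision=4,suppress=True)
im=cv2.imread("pics/raw_w3.png"); hsv=cv2.cvtColor(im,cv2.COLOR_BGR2HSV)
C=cam("wrist",get_state())
m=((hsv[...,1]<40)&(hsv[...,2]>195)).astype(np.uint8); m[:110]=0;m[220:]=0;m[:,:280]=0;m[:,360:]=0
n,l,st,ce=cv2.connectedComponentsWithStats(m)
for i in range(1,n):
    if st[i,4]>80:
        r=cv2.minAreaRect(np.argwhere(l==i)[:,::-1].astype(np.float32)); print(st[i],r)
cv2.imwrite("pics/w3a.png",cv2.resize(im[100:230,270:380],None,fx=5,fy=4.5,interpolation=cv2.INTER_CUBIC))
E
```

```text
[298 138  14  24 254] ((304.2948303222656, 149.48793029785156), (12.625235557556152, 23.606252670288086), 3.3664608001708984)
[333 138  14  24 254] ((339.5, 149.5), (23.0, 13.0), 90.0)
[298 173  13  30 353] ((304.0, 187.5), (29.0, 12.0), 90.0)
[332 174  14  30 352] ((338.1776428222656, 188.51268005371094), (12.396986961364746, 29.781267166137695), 4.085616588592529)
```

View pics/w3a.png

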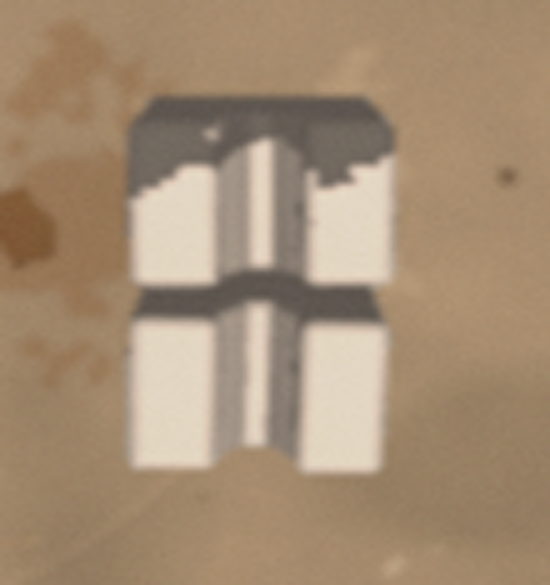

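```bash
python3 - <<'E'
from h import *
np.set_printoptions(precision=4,suppress=True)
s=get_state();C=cam("wrist",s)
f=lambda u,v:(270+u/5,100+v/4.5)
for q in ([f(130,130),f(394,132),f(131,284),f(391,286)],[f(131,321),f(386,322),f(130,467),f(383,472)]):
    p=on_z(C,q,.084); c=p.mean(0); print(p,c,np.degrees(np.arctan2(*(p[1]-p[0]+p[3]-p[2])[[1,0]])), to_tool([c[0],c[1],.060-.019],s))
E
python3 - <<'E'
import cv2
a=cv2.imread("pics/raw_t3.png")
cv2.imwrite("pics/t3c.png",cv2.resize(a[155:245,300:440],None,fx=5.5,fy=5.5,interpolation=cv2.INTER_CUBIC))
E
```

```text
[[0.5037 0.2318 0.084 ]
 [0.5595 0.2253 0.084 ]
 [0.4992 0.195  0.084 ]
 [0.5558 0.1885 0.084 ]] [0.5296 0.2102 0.084 ] -6.574585533749718 [ 20.9223   1.6224 259.6576]
[[0.4981 0.1859 0.084 ]
 [0.554  0.1797 0.084 ]
 [0.493  0.1484 0.084 ]
 [0.5501 0.141  0.084 ]] [0.5238 0.1638 0.084 ] -6.881182240386813 [-25.8329   0.8183 259.647 ]
```

View pics/t3c.png

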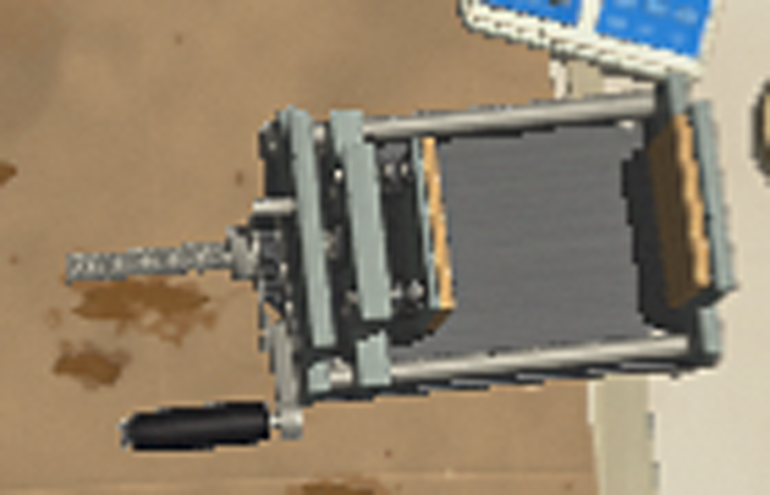

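```bash
python3 -m pendant '[[-43,9,-10,0],[-43,9,-10,0],[-43,9,-10,0],[-43,9,-10,0],[-43,9,-10,0],[-43,9,-10,0],[-43,10,0,0],[-43,10,0,0],[-39,9,0,0],[0,0,0,-0.1],[0,0,0,-0.1],[0,0,0,0]]' ; python3 -m pendant '[[0,0,0,0],[0,0,0,0]]'; python3 - <<'E'
from h import *
s,C,im=snap("wrist","w4.png"); print(s['t'],s['tool_pos'].tolist(),s['tcp_rot'].tolist(),yaw(s))
E
```

```text
t: 9.5
tool_pos: [0.5682, -0.2003, 0.3604]
tcp_rot: [0.673, 0.74, -0.0, -0.0]
force: [-0.6, 0.5, 0.3]
finger_gap: 1.002
t: 9.7
tool_pos: [0.5678, -0.2007, 0.3608]
tcp_rot: [0.674, 0.739, 0.0, -0.0]
force: [-0.1, -0.5, -0.0]
finger_gap: 0.998
9.7 [0.5678401257060377, -0.20067952523472135, 0.36079104469764917] [0.6740982104914857, 0.7386417244811355, 5.0497655141063755e-05, -5.4015718117369575e-05] 5.23167937294583
```

View pics/w4.png

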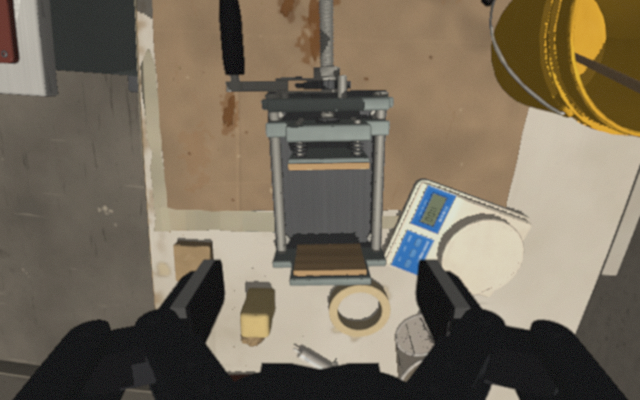

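```bash
python3 - <<'E'
import cv2
a=cv2.imread("pics/raw_w4.png")
cv2.imwrite("pics/w4c.png",cv2.resize(a[145:295,260:400],None,fx=4,fy=4,interpolation=cv2.INTER_CUBIC))
cv2.imwrite("pics/w4d.png",cv2.resize(a[0:145,210:400],None,fx=4,fy=4,interpolation=cv2.INTER_CUBIC))
E
```

```text
(no output)
```

View pics/w4c.png

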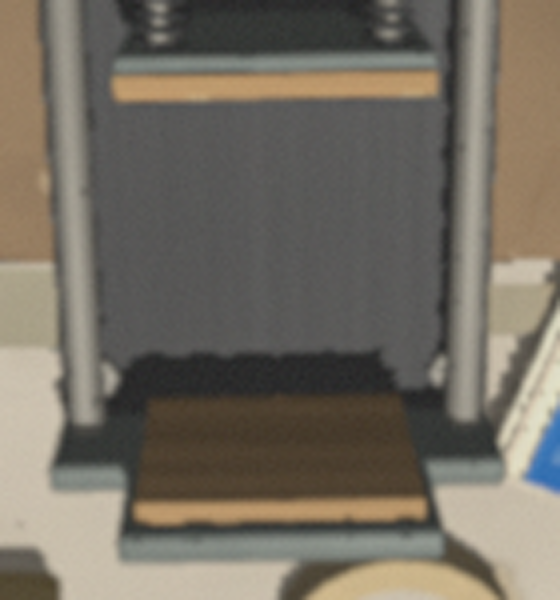

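View pics/w4d.png

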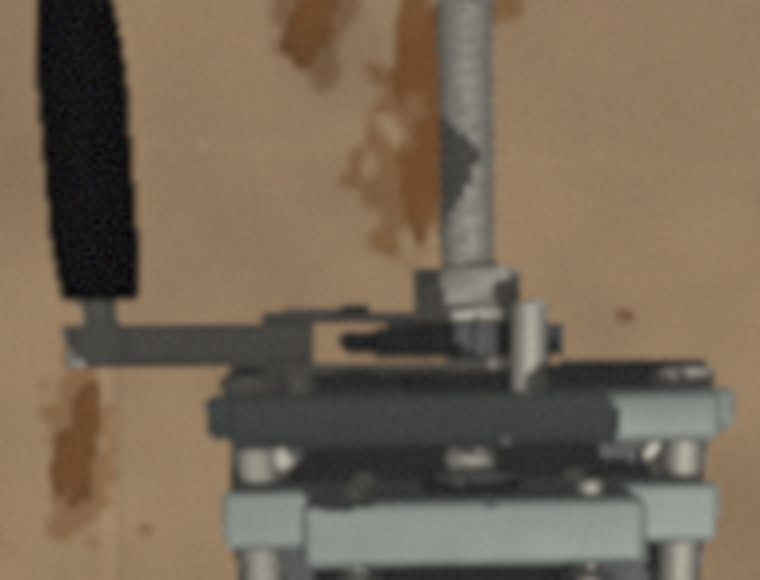

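```bash
python3 - <<'E'
from h import *
np.set_printoptions(precision=4,suppress=True)
s=get_state();C=cam("wrist",s)
f=lambda u,v:(260+u/4,145+v/4)
g=lambda u,v:(210+u/4,v/4)
def P(n,q,z):
    p=on_z(C,q,z); d=p[1]-p[0]; print(n,p.tolist(),"mid",p.mean(0),"len",np.linalg.norm(d),"ang",np.degrees(np.arctan2(d[1],d[0])))
P("jaw face top .108",[f(137,500),f(425,496)],.108)
P("jaw face top .100",[f(137,500),f(425,496)],.100)
P("jaw face bottom .016",[f(148,397),f(402,396)],.016)
P("jaw face bottom .012",[f(148,397),f(402,396)],.012)
P("plate top .1",[f(115,101),f(438,97)],.100)
P("endpl .124",[g(210,440),g(730,432)],.124)
P("bar L",[f(80,300),f(90,410)],.026); P("bar R",[f(473,200),f(465,410)],.026)
P("rod",[g(466,255),g(466,20)],.06)
P("grip",[g(100,296),g(85,100)],.09)
E
```

```text
jaw face top .108 [[0.546044020001438, -0.3533185041841598, 0.10799999999999998], [0.6419220414598458, -0.34305457910642184, 0.10799999999999998]] mid [ 0.594  -0.3482  0.108 ] len 0.09642584278491069 ang 6.1103516236008595
jaw face top .100 [[0.5457665891404966, -0.35794214073209263, 0.09999999999999998], [0.6435796650133135, -0.3474710643883113, 0.09999999999999998]] mid [ 0.5947 -0.3527  0.1   ] len 0.09837195358179457 ang 6.110351623600862
jaw face bottom .016 [[0.5441348059551763, -0.35940586367717053, 0.016000000000000014], [0.6456207442485663, -0.3496786379728302, 0.016000000000000014]] mid [ 0.5949 -0.3545  0.016 ] len 0.1019510401672928 ang 5.474961724089529
jaw face bottom .012 [[0.5440065842464284, -0.3613320470196309, 0.01200000000000001], [0.6463237208203301, -0.35152515261029, 0.01200000000000001]] mid [ 0.5952 -0.3564  0.012 ] len 0.10278604776251686 ang 5.474961724089575
plate top .1 [[0.5295891125598797, -0.21959863663943624, 0.09999999999999998], [0.6289459377792994, -0.20919155445451917, 0.09999999999999998]] mid [ 0.5793 -0.2144  0.1   ] len 0.0999003807664712 ang
[... 330 characters left out ...]
000000000023]] mid [ 0.5188 -0.3393  0.026 ] len 0.046601538644658505 ang -82.05437108187574
bar R [[0.6600306994463246, -0.2626270228078558, 0.025999999999999968], [0.6694788508518729, -0.3488714344279938, 0.025999999999999968]] mid [ 0.6648 -0.3057  0.026 ] len 0.08676039477022883 ang -83.74812764462838
rod [[0.5645744936006921, -0.08905721639125111, 0.06], [0.5581575915127065, -0.022559194706004093, 0.06]] mid [ 0.5614 -0.0558  0.06  ] len 0.06680691222065556 ang 95.51184134422046
grip [[0.45827357226979837, -0.11202133053415658, 0.08999999999999997], [0.4525595884780293, -0.05916375283918003, 0.09000000000000002]] mid [ 0.4554 -0.0856  0.09  ] len 0.05316552577143466 ang 96.1698012340225
```

```bash
python3 -m pendant '[[0,0,0,0.104],[0,0,0,0.104],[45,-11,10,0],[45,-11,10,0],[45,-11,10,0],[45,-11,10,0],[45,-11,10,0],[45,-11,10,0],[45,-11,0,0],[41,-9,0,0],[0,0,0,0],[0,0,0,0]]' ; python3 - <<'E'
from h import *
np.set_printoptions(precision=4,suppress=True)
s,C,im=snap("wrist","w5.png",(250,130,400,300),4); print(s['t'],s['tool_pos'],yaw(s),to_tool([.5238,.1637,.037],s))
E
```

```text
t: 10.95
tool_pos: [0.523, 0.163, 0.3007]
tcp_rot: [0.746, 0.666, -0.0, 0.0]
force: [-0.7, -0.4, 0.5]
finger_gap: 0.999
10.95 [0.523  0.163  0.3007] -6.543418030921505 [  0.925    0.7498 263.6814]
```

View pics/w5.png

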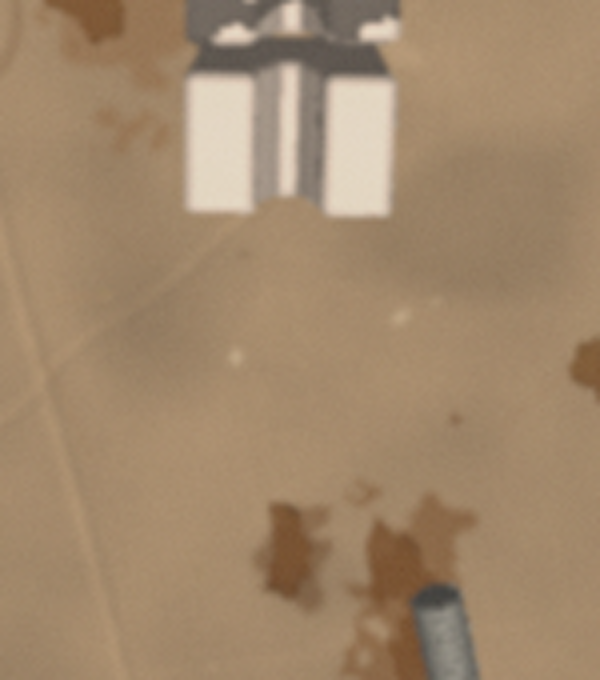

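```bash
python3 -m pendant '[[1,1,45,0],[0,0,45,0],[0,0,45,0],[0,0,45,0],[0,0,40,0],[0,0,24,0],[0,0,19,0],[0,0,0,0],[0,0,0,0]]' 0; python3 -m pendant '[[0,0,0,0],[0,0,0,0],[0,0,0,0],[0,0,0,0],[0,0,0,0]]' 255 100; python3 -m pendant '[[0,0,-5,0],[0,0,-20,0],[0,0,-35,0],[0,0,-40,0],[0,0,-40,0],[0,0,-20,0],[0,0,0,0]]'; python3 - <<'E'
from h import *
np.set_printoptions(precision=4,suppress=True)
s,C,im=snap("wrist","w6.png"); print(s['t'],s['tool_pos'],yaw(s),s['finger_gap'],s['force'])
E
```

```text
t: 11.9
tool_pos: [0.525, 0.1615, 0.0385]
tcp_rot: [0.748, 0.664, 0.0, 0.0]
force: [0.3, -0.7, 0.8]
finger_gap: 0.998
t: 12.4
tool_pos: [0.5257, 0.1632, 0.0396]
tcp_rot: [0.747, 0.665, 0.001, 0.0]
force: [-0.2, -1.6, 8.4]
finger_gap: 0.667
t: 13.1
tool_pos: [0.5259, 0.1632, 0.2014]
tcp_rot: [0.747, 0.665, 0.003, 0.0]
force: [0.5, -0.3, -2.6]
finger_gap: 0.671
13.1 [0.5259 0.1632 0.2014] -6.657406635365495 0.6711525924532922 [ 0.5198 -0.2612 -2.6319]
```

View pics/w6.png

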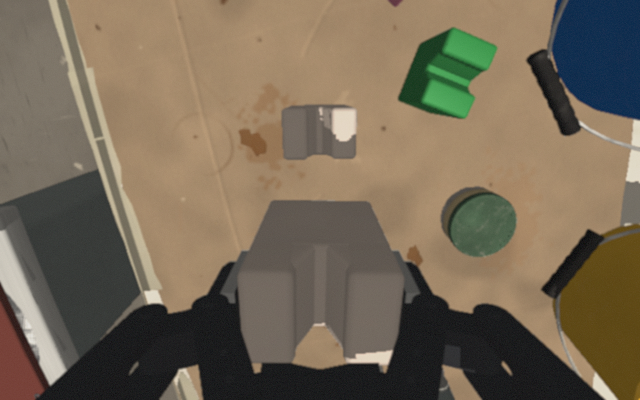

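```bash
python3 -m pendant '[[0,0,0,-0.111],[0,0,0,-0.111],[-20,0,0,0],[-35,1,0,0],[-40,1,0,0],[-40,1,0,0],[-40,1,0,0],[-40,2,0,0],[-40,2,0,0],[-40,2,0,0],[-40,2,0,0]]'; python3 -m pendant '[[-40,1,0,0],[-40,1,0,0],[-40,0,0,0],[-30,0,0,0],[-10,0,0,0],[0,0,0,0],[0,0,0,0]]'; python3 - <<'E'
from h import *
np.set_printoptions(precision=4,suppress=True)
s,C,im=snap("wrist","w7.png"); print(s['t'],s['tool_pos'],yaw(s),s['finger_gap'],s['force'],to_tool([.5919,-.3281,.052],s))
s,C,im=snap("top","t7.png",(300,130,460,250),5)
E
```

```text
t: 14.25
tool_pos: [0.5709, -0.1703, 0.196]
tcp_rot: [0.669, 0.744, -0.001, -0.001]
force: [0.9, 0.6, -2.0]
finger_gap: 0.669
t: 14.95
tool_pos: [0.5906, -0.3265, 0.1966]
tcp_rot: [0.668, 0.744, 0.0, -0.001]
force: [-0.6, 0.3, -2.8]
finger_gap: 0.664
14.95 [ 0.5906 -0.3265  0.1966] 6.112599601493715 0.6643501945890316 [-0.5633  0.2767 -2.7521] [ -1.9622   1.3363 144.629 ]
```

View pics/w7.png

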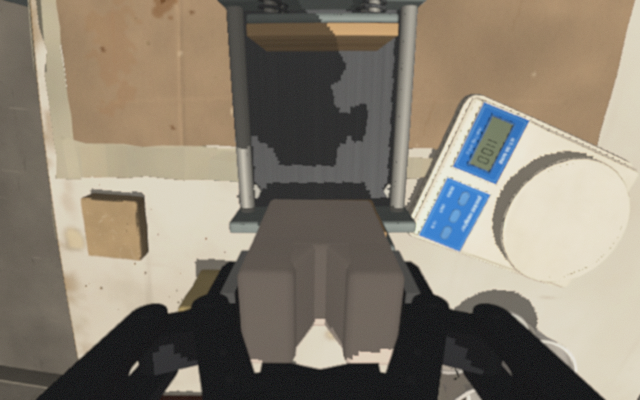

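View pics/t7.png

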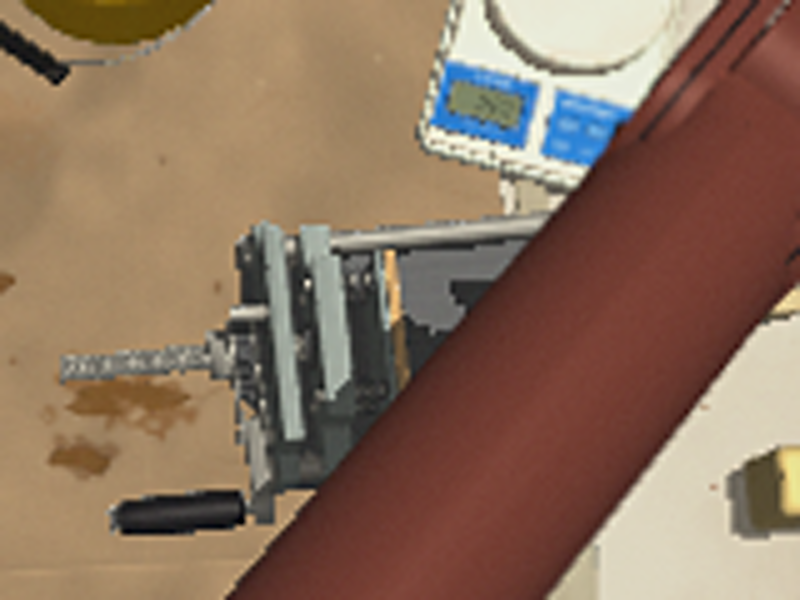

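```bash
python3 -m pendant '[[0,1,30,0],[0,0,40,0],[0,0,35,0],[0,0,20,0],[0,0,10,0],[0,0,0,0],[0,0,0,0]]'; python3 -m pendant '[[0,0,5,0],[0,0,0,0],[0,0,0,0]]'; python3 -m pendant '[[0,0,3,0],[0,0,0,0],[0,0,0,0]]'
```

```text
t: 15.75
tool_pos: [0.5925, -0.3277, 0.0641]
tcp_rot: [0.668, 0.744, 0.0, 0.001]
force: [-0.2, 0.8, -2.2]
finger_gap: 0.668
t: 16.05
tool_pos: [0.5918, -0.328, 0.0583]
tcp_rot: [0.669, 0.744, 0.0, 0.0]
force: [-0.1, -0.4, -3.1]
finger_gap: 0.665
t: 16.35
tool_pos: [0.5916, -0.3278, 0.0547]
tcp_rot: [0.669, 0.744, -0.0, -0.0]
force: [-1.1, 0.3, -2.3]
finger_gap: 0.667
```

```bash
python3 -m pendant '[[0,0,2,0],[0,0,0,0],[0,0,0,0]]'; python3 -m pendant '[[0,0,1.5,0],[0,0,0,0],[0,0,0,0]]'
```

```text
t: 16.65
tool_pos: [0.5916, -0.3279, 0.0527]
tcp_rot: [0.669, 0.744, -0.0, -0.0]
force: [-0.3, 0.3, -2.2]
finger_gap: 0.666
t: 16.95
tool_pos: [0.5918, -0.3281, 0.0517]
tcp_rot: [0.669, 0.744, 0.0, 0.0]
force: [-0.9, 0.0, 2.7]
finger_gap: 0.667
```

```bash
python3 -m pendant '[[0,0,0,0],[0,0,0,0],[0,0,0,0],[0,0,0,0],[0,0,-20,0],[0,0,-40,0],[0,0,-45,0],[0,0,-45,0],[30,0,-45,0],[40,0,-45,0],[0,0,0,0],[0,0,0,0]]' 0; python3 - <<'E'
from h import *
np.set_printoptions(precision=4,suppress=True)
s,C,im=snap("wrist","w8.png"); print(s['t'],s['tool_pos'],yaw(s),s['finger_gap'],s['force'])
E
```

```text
t: 18.15
tool_pos: [0.5858, -0.2665, 0.2812]
tcp_rot: [0.668, 0.744, 0.001, 0.001]
force: [0.9, -0.4, -1.4]
finger_gap: 1.001
18.15 [ 0.5858 -0.2665  0.2812] 6.176915045099504 1.0012806863138684 [ 0.8512 -0.3774 -1.4463]
```

View pics/w8.png

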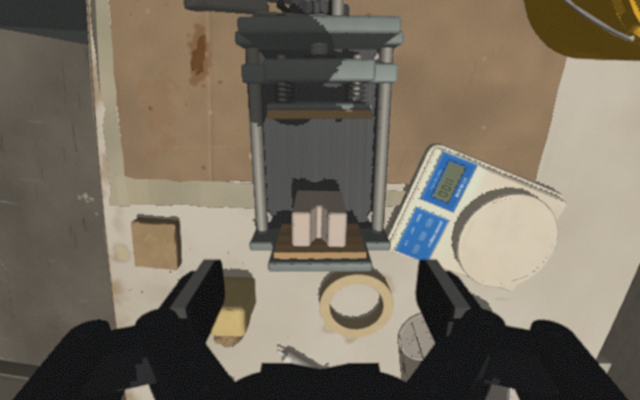

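```bash
python3 -m pendant '[[0,0,0,0.111],[0,0,0,0.111],[45,-11,0,0],[45,-11,0,0],[45,-11,0,0],[45,-11,0,0],[45,-11,0,0],[45,-11,0,0],[45,-11,0,0],[45,-11,0,0],[45,-11,0,0],[45,-11,0,0]]' ; python3 -m pendant '[[17,-1,0,0],[0,0,0,0],[0,0,0,0]]'; python3 - <<'E'
from h import *
np.set_printoptions(precision=4,suppress=True)
s,C,im=snap("wrist","w9.png"); print(s['t'],s['tool_pos'],yaw(s),to_tool([.5295,.2105,.037],s))
cv2.imwrite("pics/w9c.png",cv2.resize(cv2.imread("pics/w9.png")[100:240,260:400],None,fx=4,fy=4,interpolation=cv2.INTER_CUBIC))
E
```

```text
t: 19.4
tool_pos: [0.5275, 0.193, 0.2788]
tcp_rot: [0.748, 0.664, -0.001, -0.0]
force: [0.3, 0.4, 0.6]
finger_gap: 1.002
t: 19.7
tool_pos: [0.5293, 0.2077, 0.2791]
tcp_rot: [0.747, 0.664, -0.001, 0.0]
force: [0.7, -0.4, 0.5]
finger_gap: 0.999
19.7 [0.5293 0.2077 0.2791] -6.745095235565229 [  3.353    0.1082 242.1126]
```

View pics/w9.png

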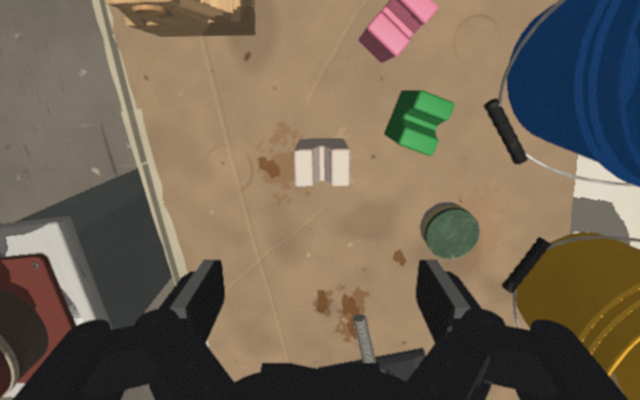

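View pics/w9c.png

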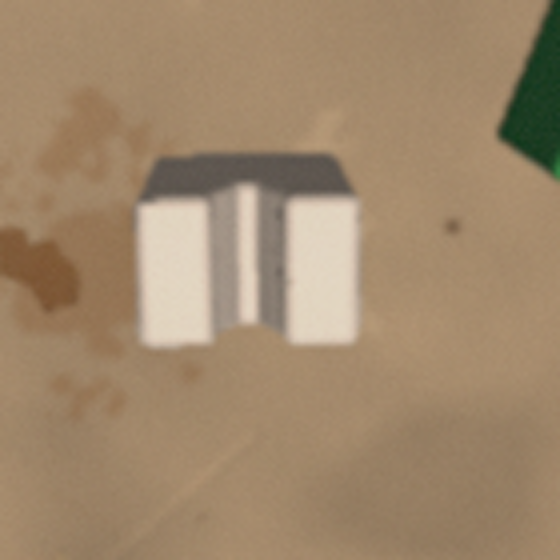

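```bash
python3 -m pendant '[[3,0,45,0],[0,0,45,0],[0,0,45,0],[0,0,45,0],[0,0,35,0],[0,0,17,0],[0,0,10,0],[0,0,0,0],[0,0,0,0]]' 0; python3 -m pendant '[[0,0,0,0],[0,0,0,0],[0,0,0,0],[0,0,0,0],[0,0,0,0]]' 255 100; python3 -m pendant '[[0,0,-5,0],[0,0,-20,0],[0,0,-35,0],[0,0,-40,0],[0,0,-40,0],[0,0,-20,0],[0,0,0,0]]'; python3 - <<'E'
from h import *
np.set_printoptions(precision=4,suppress=True)
s,C,im=snap("wrist","w10.png"); print(s['t'],s['tool_pos'],yaw(s),s['finger_gap'],s['force'])
E
```

```text
t: 20.65
tool_pos: [0.5303, 0.2118, 0.0393]
tcp_rot: [0.747, 0.664, 0.001, 0.0]
force: [-0.3, 0.2, 0.2]
finger_gap: 1.005
t: 21.15
tool_pos: [0.5305, 0.2129, 0.0398]
tcp_rot: [0.747, 0.665, 0.001, 0.0]
force: [0.7, -0.3, 7.6]
finger_gap: 0.671
t: 21.85
tool_pos: [0.5308, 0.213, 0.2017]
tcp_rot: [0.747, 0.665, 0.003, 0.0]
force: [0.1, -0.0, -2.1]
finger_gap: 0.669
21.85 [0.5308 0.213  0.2017] -6.649482052315688 0.6692865924679318 [ 0.1477 -0.0382 -2.1245]
```

View pics/w10.png

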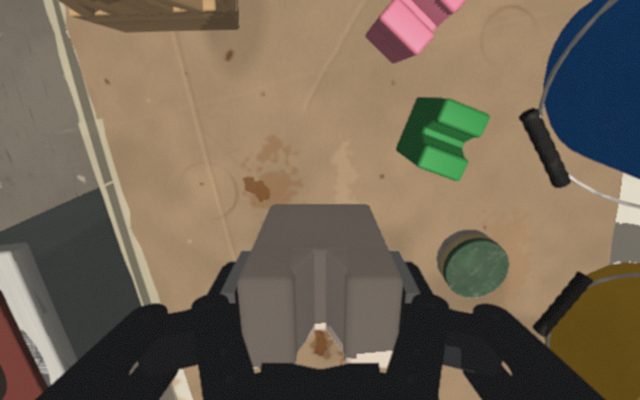

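```bash
python3 -m pendant '[[0,0,0,-0.111],[0,0,0,-0.111],[-20,0,0,0],[-35,0,0,0],[-40,0,0,0],[-40,0,0,0],[-40,1,0,0],[-40,1,0,0],[-40,1,0,0],[-40,1,0,0],[-40,0,0,0]]'; python3 -m pendant '[[-40,0,0,0],[-40,0,0,0],[-40,0,0,0],[-25,0,0,0],[-10,0,0,0],[0,0,0,0],[0,0,0,0]]'; python3 - <<'E'
from h import *
np.set_printoptions(precision=4,suppress=True)
s,C,im=snap("wrist","w11.png"); print(s['t'],s['tool_pos'],yaw(s),s['finger_gap'],s['force'],to_tool([.5867,-.2789,.052],s))
E
```

```text
t: 23.0
tool_pos: [0.5677, -0.1215, 0.1964]
tcp_rot: [0.669, 0.744, -0.001, -0.001]
force: [1.1, 0.3, -2.9]
finger_gap: 0.668
t: 23.7
tool_pos: [0.5851, -0.2728, 0.1972]
tcp_rot: [0.668, 0.744, -0.0, -0.001]
force: [-0.7, -0.2, -3.0]
finger_gap: 0.667
23.7 [ 0.5851 -0.2728  0.1972] 6.126131018238854 0.666771958924393 [-0.6765 -0.153  -2.9914] [ -6.4411   1.1884 145.1772]
```

View pics/w11.png

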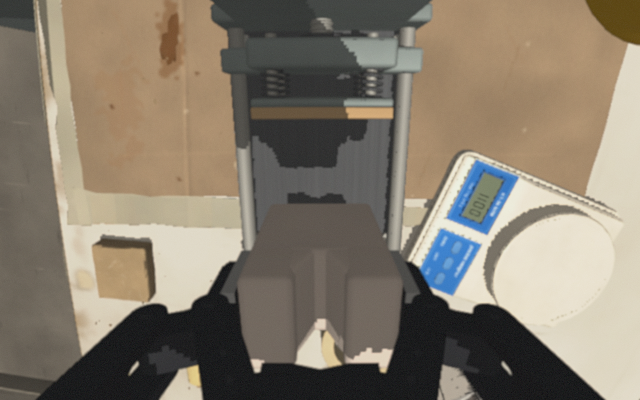

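```bash
python3 -m pendant '[[-5,1,25,0],[0,0,40,0],[0,0,35,0],[0,0,20,0],[0,0,10,0],[0,0,5,0],[0,0,0,0],[0,0,0,0]]'; python3 -m pendant '[[0,0,3,0],[0,0,2,0],[0,0,0,0],[0,0,0,0]]'; python3 -m pendant '[[0,0,2,0],[0,0,0,0],[0,0,0,0]]'
```

```text
t: 24.55
tool_pos: [0.5875, -0.2793, 0.0646]
tcp_rot: [0.669, 0.744, 0.0, 0.001]
force: [0.8, 0.0, -2.0]
finger_gap: 0.67
t: 24.95
tool_pos: [0.5867, -0.2793, 0.0584]
tcp_rot: [0.669, 0.744, -0.0, 0.0]
force: [-0.3, 0.7, -2.2]
finger_gap: 0.665
t: 25.25
tool_pos: [0.5866, -0.2793, 0.0562]
tcp_rot: [0.669, 0.744, -0.0, -0.0]
force: [-0.8, 0.0, -2.8]
finger_gap: 0.668
```

```bash
python3 -m pendant '[[0,0,3,0],[0,0,0,0],[0,0,0,0]]'; python3 -m pendant '[[0,0,1.5,0],[0,0,0,0],[0,0,0,0]]'
```

```text
t: 25.55
tool_pos: [0.5866, -0.2792, 0.0531]
tcp_rot: [0.669, 0.744, -0.0, -0.0]
force: [-0.1, -1.6, -2.6]
finger_gap: 0.669
t: 25.85
tool_pos: [0.5868, -0.2794, 0.0519]
tcp_rot: [0.669, 0.744, 0.0, 0.0]
force: [0.1, -1.4, -1.1]
finger_gap: 0.667
```

```bash
python3 -m pendant '[[0,0,1,0],[0,0,0,0],[0,0,0,0]]'; python3 -m pendant '[[0,0,0,0],[0,0,0,0],[0,0,0,0],[0,0,0,0],[0,0,-20,0],[0,0,-40,0],[0,0,-45,0],[0,0,-45,0],[20,0,-45,0],[30,0,-25,0],[0,0,0,0],[0,0,0,0]]' 0; python3 - <<'E'
from h import *
np.set_printoptions(precision=4,suppress=True)
s,C,im=snap("wrist","w12.png"); print(s['t'],s['tool_pos'],yaw(s),s['finger_gap'],s['force'])
E
```

```text
t: 26.15
tool_pos: [0.5868, -0.2795, 0.0519]
tcp_rot: [0.669, 0.744, 0.0, 0.0]
force: [-2.5, 1.7, 7.6]
finger_gap: 0.664
t: 27.35
tool_pos: [0.5818, -0.2288, 0.2712]
tcp_rot: [0.668, 0.744, 0.0, 0.0]
force: [0.9, -0.1, -0.3]
finger_gap: 0.999
27.35 [ 0.5818 -0.2288  0.2712] 6.1709504947272045 0.9988995620687616 [ 0.8696 -0.091  -0.2839]
```

View pics/w12.png

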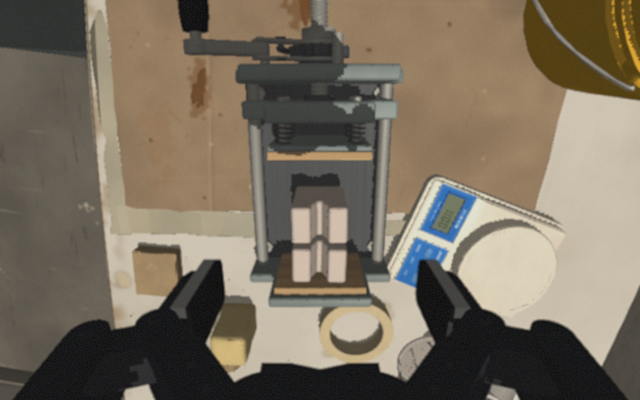

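```bash
python3 - <<'E'
from h import *
np.set_printoptions(precision=4,suppress=True)
p=tri(cam("top"),[(323,233),(348.6,231.6)],cam("side"),[(358.3,197.5),(355,180.5)])
print(p,p.mean(0))
s,C,im=snap("side","s12.png",(290,120,400,230),5)
O=np.array([.5945,-.353]);n=np.array([-.1045,.9945])
print([O+n*k for k in(.225,.28,.3)])
E
```

```text
[[ 0.4553 -0.035   0.1109]
 [ 0.462  -0.1135  0.117 ]] [ 0.4586 -0.0742  0.1139]
[array([ 0.571 , -0.1292]), array([ 0.5652, -0.0745]), array([ 0.5632, -0.0546])]
```

View pics/s12.png

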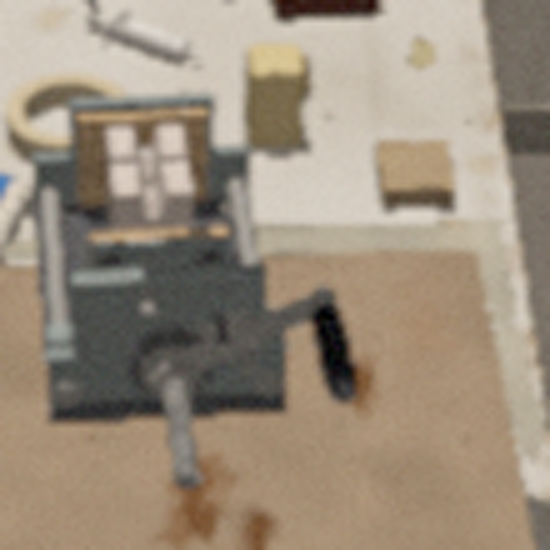

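```bash
python3 -m pendant '[[40,-25,0,0],[42,-27,0,0],[43,-27,0,0],[42,-27,0,0],[0,0,0,0],[0,0,0,0],[0,0,0,0]]'; python3 - <<'E'
from h import *
np.set_printoptions(precision=4,suppress=True)
s,C,im=snap("wrist","w13.png"); print(s['t'],s['tool_pos'],yaw(s),s['finger_gap'],s['force'])
E
```

```text
t: 28.15
tool_pos: [0.4591, -0.0767, 0.2704]
tcp_rot: [0.669, 0.743, -0.001, 0.0]
force: [-0.0, -0.3, -0.2]
finger_gap: 1.0
28.15 [ 0.4591 -0.0767  0.2704] 5.951409647466786 0.9995995775367703 [-0.004  -0.3243 -0.2147]
```

View pics/w13.png

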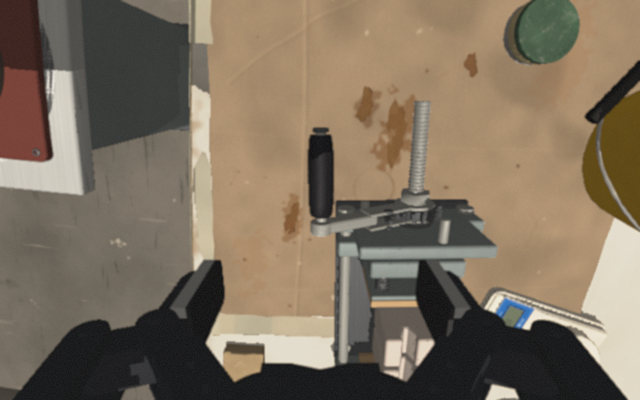

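```bash
python3 - <<'E'
from h import *
np.set_printoptions(precision=4,suppress=True)
s=get_state();C=cam("wrist",s)
for z in(.1,.115): 
    p=on_z(C,[(320.5,134),(320.5,217)],z); print(z,p,p.mean(0),to_tool(p.mean(0),s))
p=tri(C,[(320.5,134),(320.5,217)],cam("side"),[(290+348/5,120+393/5),(290+323/5,120+305/5)]); print(p,p.mean(0))
E
```

```text
0.1 [[ 0.4543 -0.0373  0.1   ]
 [ 0.4629 -0.1194  0.1   ]] [ 0.4586 -0.0783  0.1   ] [ -1.2603  -0.5454 170.3805]
0.115 [[ 0.4542 -0.0355  0.115 ]
 [ 0.4623 -0.1137  0.115 ]] [ 0.4582 -0.0746  0.115 ] [  2.4842  -0.5639 155.3763]
[[ 0.452  -0.0364  0.1049]
 [ 0.4633 -0.1142  0.1142]] [ 0.4577 -0.0753  0.1096]
```

```bash
python3 -m pendant '[[1,-1,40,0],[0,0,45,0],[0,0,40,0],[0,0,30,0],[0,0,18,0],[0,0,10,0],[0,0,0,0],[0,0,0,0]]' 0; python3 -m pendant '[[0,0,0,0],[0,0,0,0],[0,0,0,0],[0,0,0,0],[0,0,0,0],[0,0,0,0]]' 255 60;  python3 - <<'E'
from h import *
np.set_printoptions(precision=4,suppress=True)
s,C,im=snap("wrist","w14.png"); print(s['t'],s['tool_pos'],yaw(s),s['finger_gap'],s['force'])
E
```

```text
t: 29.0
tool_pos: [0.4583, -0.0752, 0.0883]
tcp_rot: [0.669, 0.743, -0.0, 0.0]
force: [0.2, -0.0, 0.2]
finger_gap: 0.998
t: 29.6
tool_pos: [0.4581, -0.0743, 0.088]
tcp_rot: [0.669, 0.744, 0.0, 0.0]
force: [2.8, 0.3, 0.0]
finger_gap: 0.264
29.6 [ 0.4581 -0.0743  0.088 ] 6.08763910577765 0.2640981410800983 [2.7578 0.2864 0.0263]
```

View pics/w14.png

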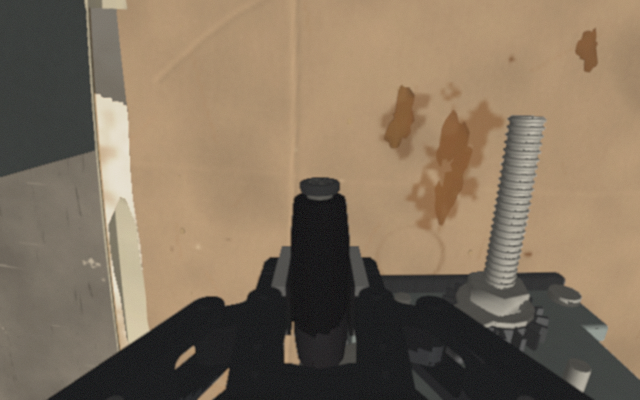

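```bash
python3 -m pendant '[[0,9,-16,0],[0,18,-22,0],[0,0,0,0]]';python3 -m pendant '[[0,23,-17,0],[0,27,-10.5,0],[0,15,-3,0],[0,0,0,0],[0,0,0,0]]'
```

```text
t: 29.95
tool_pos: [0.4871, -0.071, 0.128]
tcp_rot: [0.668, 0.744, 0.001, 0.001]
force: [-3.4, 1.5, 4.3]
finger_gap: 0.26
t: 30.45
tool_pos: [0.5494, -0.0642, 0.1565]
tcp_rot: [0.669, 0.744, 0.0, 0.0]
force: [-0.0, 3.9, 7.0]
finger_gap: 0.261
```

```bash
python3 -m pendant '[[0,-25.6,6.2,0],[0,-25.5,13.1,0],[0,-21.5,19,0],[0,-16.1,23.7,0],[0,-9.7,27,0],[0,0,0,0],[0,0,0,0]]';python3 -m pendant '[[0,9.7,-27,0],[0,16.1,-23.7,0],[0,21.5,-19,0],[0,25.5,-13.1,0],[0,27.9,-6.4,0],[0,5.8,-0.5,0],[0,0,0,0],[0,0,0,0]]'; python3 - <<'E'
from h import *
s,C,im=snap("side","s15.png",(280,120,400,230),5); print(s['t'])
E
```

```text
t: 31.15
tool_pos: [0.4513, -0.0751, 0.0669]
tcp_rot: [0.669, 0.744, 0.001, 0.001]
force: [4.6, 1.0, -2.2]
finger_gap: 0.258
t: 31.95
tool_pos: [0.557, -0.0633, 0.1572]
tcp_rot: [0.669, 0.744, 0.0, -0.0]
force: [0.8, 4.0, 6.6]
finger_gap: 0.257
31.95
```

View pics/s15.png

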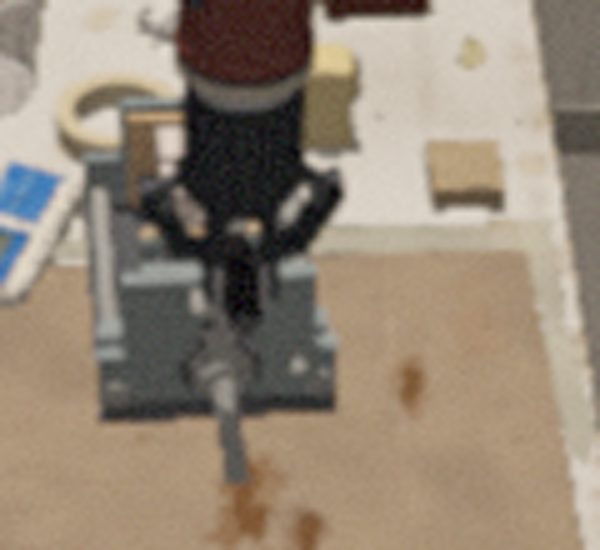

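```bash
python3 -m pendant '[[0,-33.7,6.9,0],[0,-25.5,13.1,0],[0,-21.5,19,0],[0,-16.1,23.7,0],[0,-9.7,27,0],[0,0,0,0],[0,9.7,-27,0],[0,16.1,-23.7,0],[0,21.5,-19,0],[0,25.5,-13.1,0],[0,33.7,-6.9,0],[0,0,0,0]]'; python3 -m pendant '[[0,-33.7,6.9,0],[0,-25.5,13.1,0],[0,-21.5,19,0],[0,-16.1,23.7,0],[0,-9.7,27,0],[0,0,0,0],[0,9.7,-27,0],[0,16.1,-23.7,0],[0,21.5,-19,0],[0,25.5,-13.1,0],[0,33.7,-6.9,0],[0,0,0,0]]'; python3 - <<'E'
from h import *
s,C,im=snap("top","t16.png",(300,130,460,250),5); print(s['t'])
E
```

```text
t: 33.2
tool_pos: [0.5594, -0.0632, 0.1571]
tcp_rot: [0.668, 0.744, -0.0, 0.001]
force: [-0.3, 6.9, 13.0]
finger_gap: 0.26
t: 34.4
tool_pos: [0.5593, -0.0632, 0.1571]
tcp_rot: [0.668, 0.744, -0.0, 0.001]
force: [-0.4, 7.8, 13.0]
finger_gap: 0.26
34.4
```

View pics/t16.png

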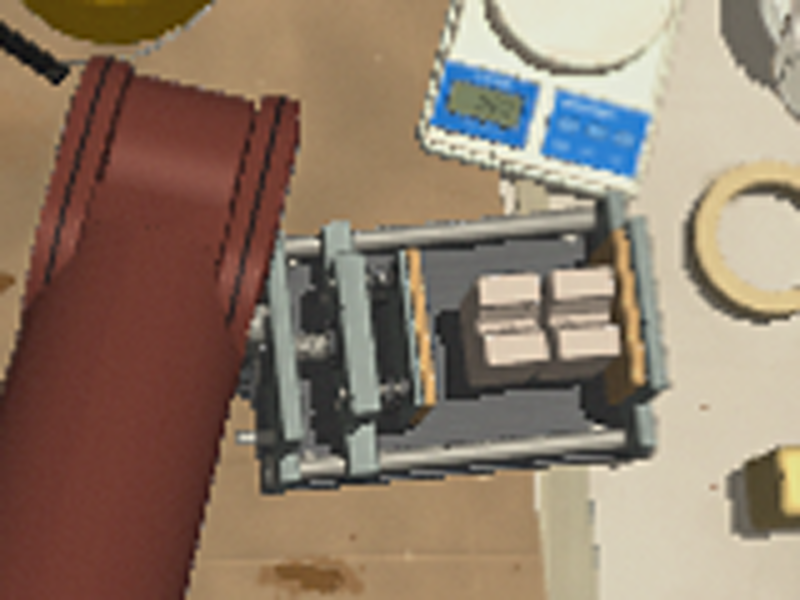

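```bash
for i in 1 ; do python3 -m pendant '[[1,-33.7,6.4,0],[0,-25.5,13.1,0],[0,-21.5,19,0],[0,-16.1,23.7,0],[0,-9.7,27,0],[0,0,0,0],[0,9.7,-27,0],[0,16.1,-23.7,0],[0,21.5,-19,0],[0,25.5,-13.1,0],[0,33.7,-6.9,0],[0,0,0,0]]'; done; python3 -m pendant '[[0,-33.7,6.9,0],[0,-25.5,13.1,0],[0,-21.5,19,0],[0,-16.1,23.7,0],[0,-9.7,27,0],[0,0,0,0],[0,9.7,-27,0],[0,16.1,-23.7,0],[0,21.5,-19,0],[0,25.5,-13.1,0],[0,33.7,-6.9,0],[0,0,0,0]]'; python3 -m pendant '[[0,-33.7,6.9,0],[0,-25.5,13.1,0],[0,-21.5,19,0],[0,-16.1,23.7,0],[0,-9.7,27,0],[0,0,0,0],[0,9.7,-27,0],[0,16.1,-23.7,0],[0,21.5,-19,0],[0,25.5,-13.1,0],[0,33.7,-6.9,0],[0,0,0,0]]'; python3 -m pendant '[[0,-33.7,6.9,0],[0,-25.5,13.1,0],[0,-21.5,19,0],[0,-16.1,23.7,0],[0,-9.7,27,0],[0,0,0,0],[0,9.7,-27,0],[0,16.1,-23.7,0],[0,21.5,-19,0],[0,25.5,-13.1,0],[0,33.7,-6.9,0],[0,0,0,0]]'; python3 - <<'E'
from h import *
s,C,im=snap("top","t17.png",(300,130,460,250),5); print(s['t'])
E
```

```text
t: 35.65
tool_pos: [0.5587, -0.0631, 0.1571]
tcp_rot: [0.668, 0.744, -0.001, 0.001]
force: [-0.5, 3.7, 9.3]
finger_gap: 0.261
t: 36.85
tool_pos: [0.5586, -0.0632, 0.1571]
tcp_rot: [0.668, 0.744, -0.001, 0.001]
force: [0.1, 3.8, 9.5]
finger_gap: 0.262
t: 38.05
tool_pos: [0.5585, -0.0632, 0.1571]
tcp_rot: [0.669, 0.744, -0.001, 0.001]
force: [-0.2, 2.9, 9.5]
finger_gap: 0.253
t: 39.25
tool_pos: [0.5585, -0.0632, 0.1571]
tcp_rot: [0.669, 0.744, -0.001, 0.001]
force: [-0.2, 4.3, 9.4]
finger_gap: 0.259
39.25
```

View pics/t17.png

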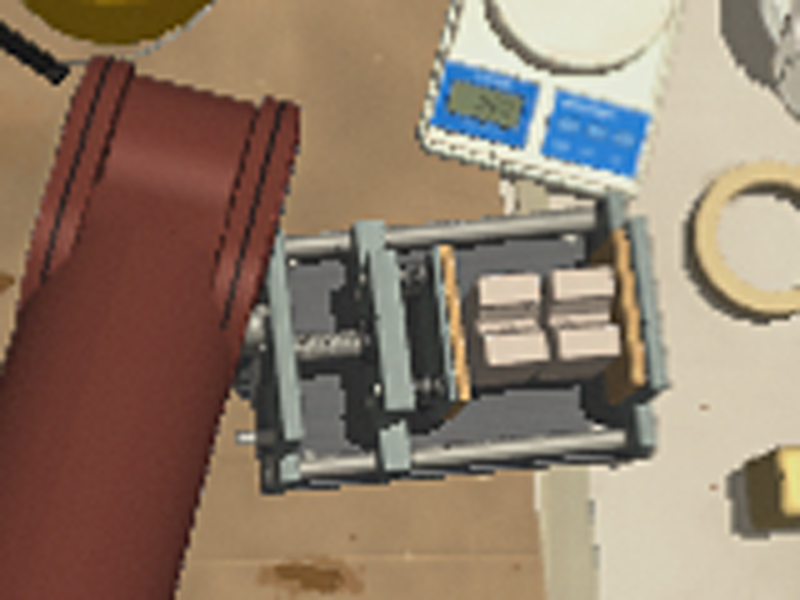

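```bash
python3 -m pendant '[[0.5,-33.7,6.4,0],[0,-25.5,13.1,0],[0,-21.5,19,0],[0,-16.1,23.7,0],[0,-9.7,27,0],[0,0,0,0],[0,9.7,-27,0],[0,16.1,-23.7,0],[0,21.5,-19,0],[0,25.5,-13.1,0],[0,33.7,-6.9,0],[0,0,0,0]]'; python3 -m pendant '[[0,-33.7,6.9,0],[0,-25.5,13.1,0],[0,-21.5,19,0],[0,-16.1,23.7,0],[0,-9.7,27,0],[0,0,0,0],[0,9.7,-27,0],[0,16.1,-23.7,0],[0,21.5,-19,0],[0,25.5,-13.1,0],[0,33.7,-6.9,0],[0,0,0,0]]'; python3 -m pendant '[[0,-33.7,6.9,0],[0,-25.5,13.1,0],[0,-21.5,19,0],[0,-16.1,23.7,0],[0,-9.7,27,0],[0,0,0,0],[0,9.7,-27,0],[0,16.1,-23.7,0],[0,21.5,-19,0],[0,25.5,-13.1,0],[0,33.7,-6.9,0],[0,0,0,0]]'; python3 - <<'E'
from h import *
s,C,im=snap("top","t18.png",(300,130,460,250),5); print(s['t'])
E
```

```text
t: 40.5
tool_pos: [0.5579, -0.0632, 0.1572]
tcp_rot: [0.669, 0.744, -0.001, 0.001]
force: [-0.2, 1.7, 5.3]
finger_gap: 0.26
t: 41.7
tool_pos: [0.558, -0.0632, 0.1572]
tcp_rot: [0.669, 0.744, -0.001, 0.001]
force: [-0.3, 1.2, 5.5]
finger_gap: 0.257
t: 42.9
tool_pos: [0.558, -0.0632, 0.1572]
tcp_rot: [0.669, 0.744, -0.001, 0.001]
force: [0.4, 3.1, 4.8]
finger_gap: 0.262
42.9
```

View pics/t18.png

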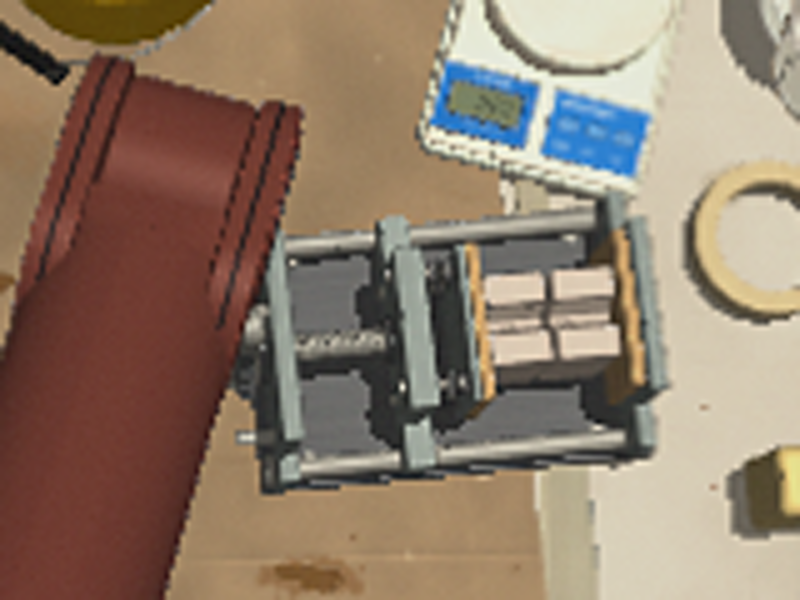

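```bash
python3 -m pendant '[[0,-33.7,6.9,0],[0,-25.5,13.1,0],[0,-21.5,19,0],[0,-16.1,23.7,0],[0,-9.7,27,0],[0,0,0,0],[0,9.7,-27,0],[0,16.1,-23.7,0],[0,21.5,-19,0],[0,25.5,-13.1,0],[0,33.7,-6.9,0],[0,0,0,0]]'; python3 -m pendant '[[0,-33.7,6.9,0],[0,-25.5,13.1,0],[0,-21.5,19,0],[0,-16.1,23.7,0],[0,-9.7,27,0],[0,0,0,0],[0,9.7,-27,0],[0,16.1,-23.7,0],[0,21.5,-19,0],[0,25.5,-13.1,0],[0,33.7,-6.9,0],[0,0,0,0]]'; python3 - <<'E'
from h import *
s,C,im=snap("top","t19.png",(300,130,460,250),5); print(s['t'])
E
```

```text
t: 44.15
tool_pos: [0.5578, -0.0632, 0.1573]
tcp_rot: [0.669, 0.744, -0.001, 0.001]
force: [-0.2, 2.6, 4.2]
finger_gap: 0.259
t: 45.35
tool_pos: [0.5578, -0.0633, 0.1573]
tcp_rot: [0.669, 0.743, -0.001, 0.001]
force: [0.7, 2.5, 4.4]
finger_gap: 0.257
45.35
```

View pics/t19.png

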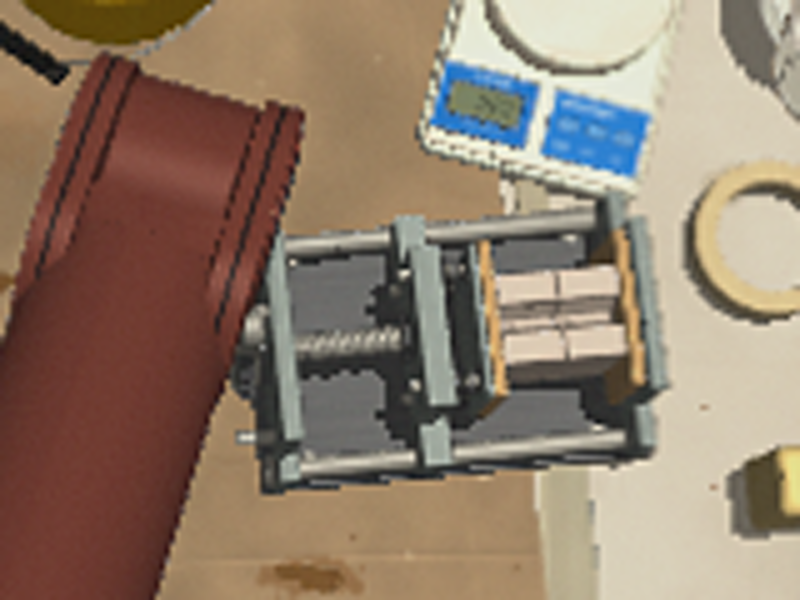

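```bash
python3 -m pendant '[[0,-33.7,6.9,0],[0,-25.5,13.1,0],[0,-21.5,19,0],[0,-16.1,23.7,0],[0,-9.7,27,0],[0,0,0,0],[0,0,0,0]]';python3 -m pendant '[[0,9.7,-27,0],[0,16.1,-23.7,0],[0,21.5,-19,0],[0,25.5,-13.1,0],[0,33.7,-6.9,0],[0,0,0,0]]'; python3 - <<'E'
from h import *
s,C,im=snap("top","t20.png",(300,130,460,250),5); print(s['t'])
E
```

```text
t: 46.1
tool_pos: [0.4516, -0.0746, 0.0684]
tcp_rot: [0.669, 0.743, 0.002, 0.002]
force: [10.0, -6.1, -1.9]
finger_gap: 0.257
t: 46.7
tool_pos: [0.5577, -0.0633, 0.1573]
tcp_rot: [0.669, 0.743, -0.001, 0.001]
force: [-0.2, 2.0, 3.8]
finger_gap: 0.257
46.7
```

View pics/t20.png

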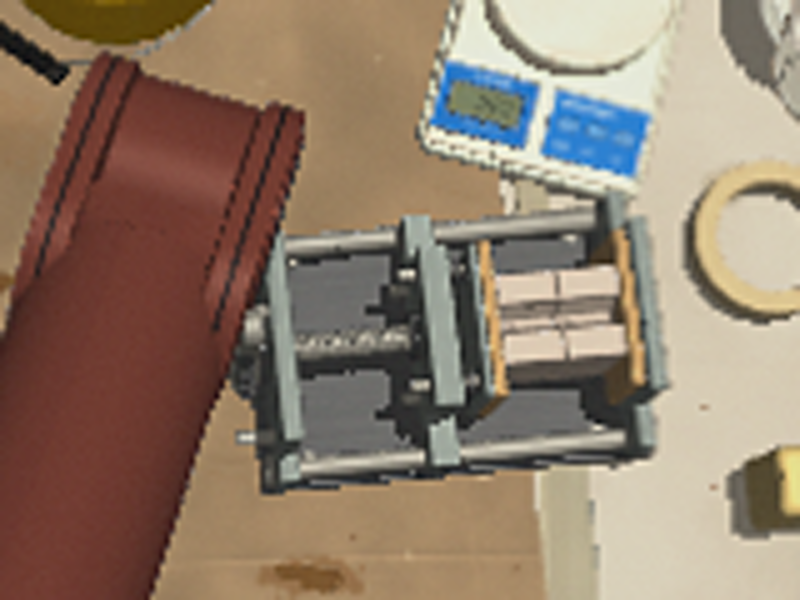

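```bash
python3 -m pendant '[[0,-33.7,6.9,0],[0,-25.5,13.1,0],[0,-21.5,19,0],[0,0,0,0]]';python3 -m pendant '[[0,-16.1,23.7,0],[0,0,0,0]]'; python3 - <<'E'
from h import *
s,C,im=snap("top","t21.png",(300,130,460,250),5); print(s['t'])
E
```

```text
t: 47.15
tool_pos: [0.4758, -0.0719, 0.1174]
tcp_rot: [0.669, 0.743, 0.003, 0.002]
force: [17.2, -8.7, -13.8]
finger_gap: 0.261
t: 47.35
tool_pos: [0.4609, -0.0735, 0.0944]
tcp_rot: [0.669, 0.743, 0.002, 0.002]
force: [14.1, -8.1, -3.9]
finger_gap: 0.256
47.35
```

View pics/t21.png

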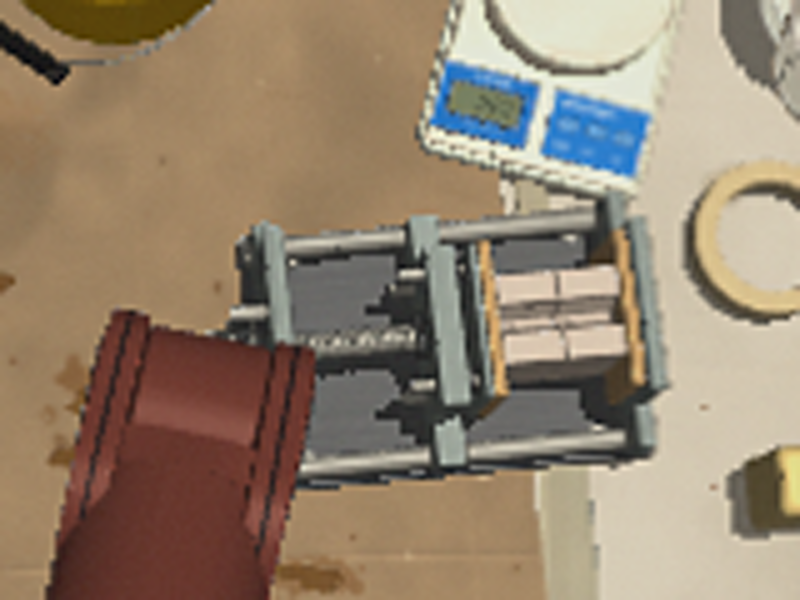

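```bash
python3 -m pendant '[[0,-5,12,0],[0,-4.7,15,0],[0,0,0,0]]'; python3 - <<'E'
from h import *
s,C,im=snap("top","t22.png",(300,130,460,250),5); print(s['t'])
E
```

```text
t: 47.7
tool_pos: [0.4517, -0.0746, 0.0683]
tcp_rot: [0.669, 0.743, 0.002, 0.002]
force: [7.3, -5.3, 7.4]
finger_gap: 0.258
47.7
```

View pics/t22.png

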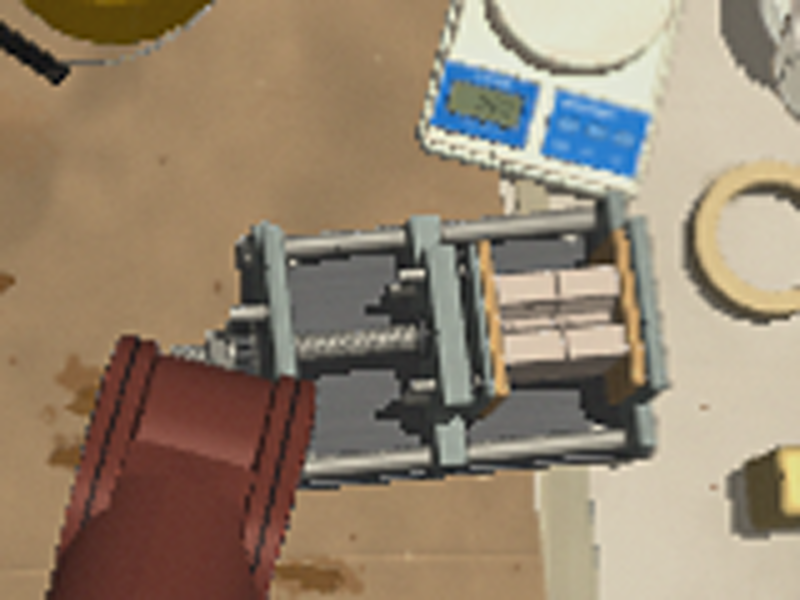

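```bash
python3 -m pendant '[[0,0,0,0],[0,0,0,0],[0,0,0,0],[0,0,0,0],[0,0,-20,0],[0,0,-40,0],[0,0,-45,0],[0,0,-45,0],[0,0,-45,0],[0,0,-20,0],[0,0,0,0]]' 0; python3 -m pendant '[[-40,40,0,0],[-40,40,0,0],[-30,30,0,0],[0,0,0,0],[0,0,0,0],[0,0,0,0]]'; python3 - <<'E'
from h import *
np.set_printoptions(precision=4,suppress=True)
s,C,im=snap("wrist","w23.png"); print(s['t'],s['tool_pos'],yaw(s),s['finger_gap'],s['force'])
E
```

```text
t: 48.85
tool_pos: [0.4522, -0.0735, 0.2857]
tcp_rot: [0.669, 0.744, 0.002, 0.001]
force: [0.7, 1.5, 0.1]
finger_gap: 1.003
t: 49.45
tool_pos: [0.522, -0.1326, 0.2809]
tcp_rot: [0.672, 0.741, -0.002, -0.012]
force: [-0.4, 0.3, -0.4]
finger_gap: 0.997
49.45 [ 0.522  -0.1326  0.2809] 5.623932452687594 0.9969769887456432 [-0.3684  0.3365 -0.4293]
```

View pics/w23.png

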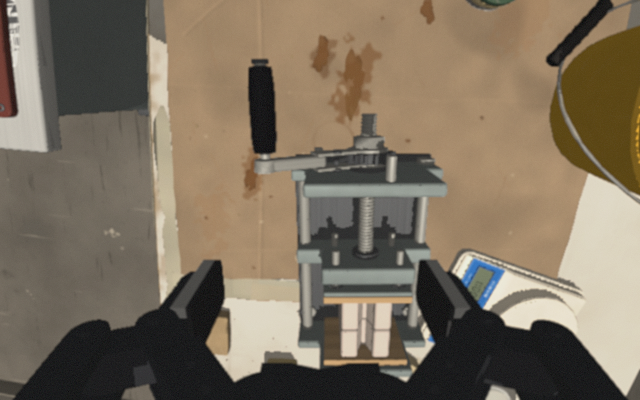

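```bash
python3 -m pendant '[[0,0,0,0],[0,0,0,0]]'; python3 - <<'E'
from h import *
np.set_printoptions(precision=3,suppress=True)
s=get_state(); print(s['q'],yaw(s))
E
```

```text
t: 49.7
tool_pos: [0.5228, -0.1319, 0.2818]
tcp_rot: [0.671, 0.741, -0.0, -0.011]
force: [-0.9, 0.4, 0.1]
finger_gap: 0.999
[-0.928  0.195  1.269  1.684 -0.196  1.424  0.468] 5.734156127700202
```

```bash
python3 - <<'E'
from h import *
np.set_printoptions(precision=4,suppress=True)
s,C,im=snap("wrist","w24.png",(280,100,460,360),2.3); print(s['t'])
cv2.imwrite("pics/w24c.png",cv2.resize(cv2.imread("pics/raw_w24.png")[220:320,290:440],None,fx=5,fy=5,interpolation=cv2.INTER_CUBIC))
E
```

```text
49.7
```

View pics/w24c.png

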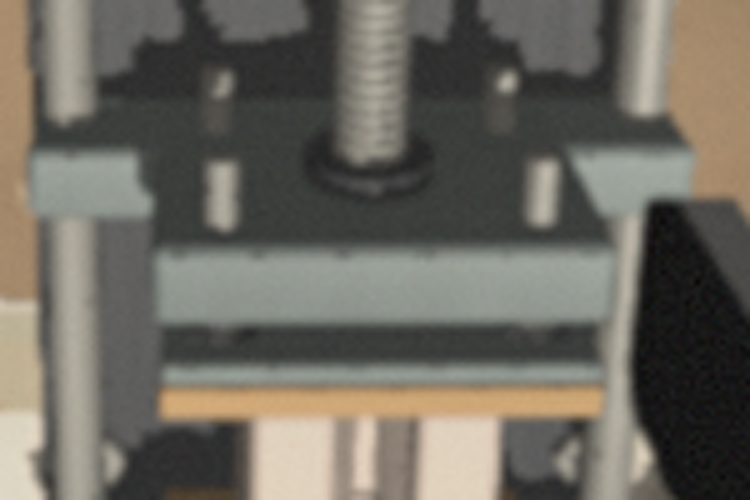

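```bash
python3 - <<'E'
from h import *
s=get_state(); s4=dict(tool_pos=np.array([0.5678401257060377,-0.20067952523472135,0.36079104469764917]),tcp_rot=np.array([0.6740982104914857,0.7386417244811355,5.0497655141063755e-05,-5.4015718117369575e-05]))
n=np.array([-.1045,.9945,0]); O=np.array([.5945,-.353,0])
def y(C,p,z): return (on_z(C,[p],z)[0]-O)@n*1000
C4=cam("wrist",s4);C=cam("wrist",s)
for h in (.1,.108,.112,.116):
    a=y(C4,(210+470/4,563/4),h); b=y(C4,(260+275/4,145+55/4),.1)
    c=y(C,(290+385/5,220+322/5),h); d=y(C,(290+385/5,220+362/5),.1); e=y(C,(290+385/5,220+417/5),.1)
    print(h,"init: cross",a,"plate back",b,"gap",a-b," now:",c,d,"gap",c-d,"face",e)
# pin length (crosshead back bottom of pin z?)
E
```

```text
0.1 init: cross 175.42921890449352 plate back 153.43457924158645 gap 21.994639662907076  now: 104.31896030681479 94.1163414282812 gap 10.202618878533585 face 79.78061121251568
0.108 init: cross 176.53565018984702 plate back 153.43457924158645 gap 23.10107094826057  now: 109.16582385089693 94.1163414282812 gap 15.049482422615725 face 79.78061121251568
0.112 init: cross 177.08886583252377 plate back 153.43457924158645 gap 23.654286590937318  now: 111.58925562293803 94.1163414282812 gap 17.472914194656823 face 79.78061121251568
0.116 init: cross 177.64208147520048 plate back 153.43457924158645 gap 24.207502233614036  now: 114.01268739497912 94.1163414282812 gap 19.896345966697922 face 79.78061121251568
```

```bash
python3 - <<'E'
from h import *
s=get_state(); n=np.array([-.1045,.9945,0]); O=np.array([.5945,-.353,0]); C=cam("wrist",s)
f=lambda u,v:(290+u/5,220+v/5)
for h in (.096,.1,.104,.108,.112):
    yb=(on_z(C,[f(385,247)],h)[0]-O)@n
    yf=(on_z(C,[f(385,322)],h)[0]-O)@n
    out=[]
    for a,t in((f(222,228),f(222,157)),(f(542,225),f(542,157)),(f(217,130),f(219,72)),(f(502,128),f(502,74))):
        o,d=rays(C,[a]); k=((yb-(o-O)@n)/(d[0]@n)); P=o+d[0]*k
        q=on_z(C,[t],P[2])[0]; out.append((round(P[2],4),round(((q-O)@n-yb)*1000,1)))
    o,d=rays(C,[f(385,100)]);k=((yb-(o-O)@n)/(d[0]@n)); zb=(o+d[0]*k)[2]
    o,d=rays(C,[f(375,150)]);k=((yb-(o-O)@n)/(d[0]@n)); zr=(o+d[0]*k)[2]
    print(h,"thick",yb-yf,out,"bottom z",zb,"rod~",zr)
E
```

```text
0.096 thick 0.01887793199086081 [(np.float64(0.0874), np.float64(17.6)), (np.float64(0.0858), np.float64(17.0)), (np.float64(0.0351), np.float64(16.0)), (np.float64(0.0338), np.float64(15.0))] bottom z 0.016114259365601236 rod~ 0.04671955755485768
0.1 thick 0.01864944561693982 [(np.float64(0.0915), np.float64(17.4)), (np.float64(0.09), np.float64(16.8)), (np.float64(0.0398), np.float64(15.8)), (np.float64(0.0385), np.float64(14.8))] bottom z 0.021081145103635734 rod~ 0.051316016404532705
0.104 thick 0.018420959243018814 [(np.float64(0.0956), np.float64(17.2)), (np.float64(0.0941), np.float64(16.5)), (np.float64(0.0446), np.float64(15.6)), (np.float64(0.0433), np.float64(14.6))] bottom z 0.026048030841670233 rod~ 0.05591247525420784
0.108 thick 0.018192472869097837 [(np.float64(0.0997), np.float64(17.0)), (np.float64(0.0982), np.float64(16.3)), (np.float64(0.0493), np.float64(15.4)), (np.float64(0.048), np.float64(14.4))] bottom z 0.031014916579704677 rod~ 0.060508934103882916
0.112 thick 0.017963986495176804 [(np.float64(0.1038), np.float64(16.8)), (np.float64(0.1023), np.float64(16.1)), (np.float64(0.054), np.float64(15.3)), (np.float64(0.0528), np.float64(14.2))] bottom z 0.03598180231773912 rod~ 0.06510539295355805
```

```bash
python3 -m pendant '[[20,0,0,0.05],[30,-5,0,0.05],[40,-5,0,0.05],[40,-5,0,0.05],[0,0,0,0],[0,0,0,0]]'; python3 - <<'E'
from h import *
np.set_printoptions(precision=3,suppress=True)
s=get_state(); print(s['q'],yaw(s))
E
```

```text
t: 50.35
tool_pos: [0.5066, -0.0011, 0.2832]
tcp_rot: [0.741, 0.672, -0.003, -0.011]
force: [-0.1, -1.1, -0.6]
finger_gap: 1.005
[-1.333 -0.031  1.265  1.754  0.015  1.415 -0.168] -5.5596486815665145
```

```bash
python3 - <<'E'
from h import *
s,C,im=snap("top","t25.png"); s,C,im=snap("side","s25.png")
E
```

```text
(no output)
```

View pics/t25.png

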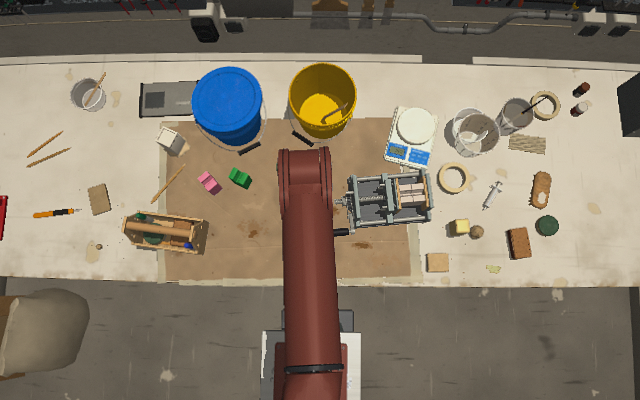

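View pics/s25.png

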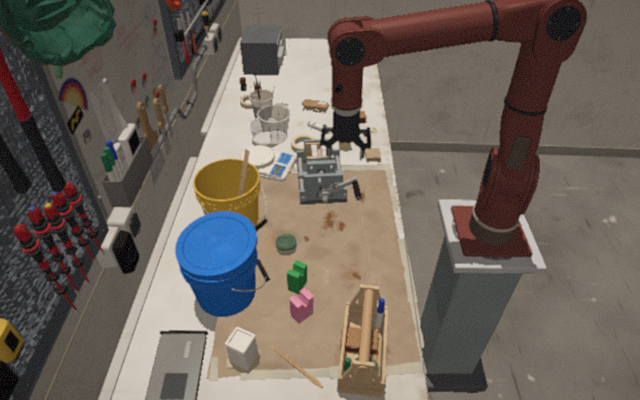

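```bash
python3 - <<'E'
import cv2
a=cv2.imread("pics/raw_t25.png")
cv2.imwrite("pics/t25c.png",cv2.resize(a[195:275,105:225],None,fx=5,fy=5,interpolation=cv2.INTER_CUBIC))
E
```

```text
(no output)
```

View pics/t25c.png

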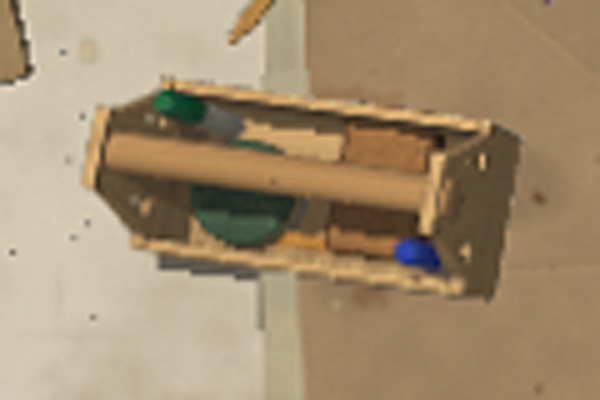

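```bash
python3 - <<'E'
from h import *
np.set_printoptions(precision=4,suppress=True)
h=on_z(cam("top"),[(126.6,225.6),(191,233)],.142); d=h[0]-h[1]; print(h,h.mean(0),np.degrees(np.arctan2(d[1],d[0])))
s=get_state(); print(to_tool(h.mean(0),s),yaw(s))
E
```

```text
[[0.4644 0.5674 0.142 ]
 [0.4458 0.3639 0.142 ]] [0.4551 0.4657 0.142 ] 84.77621093682959
[459.9854 -96.1054 147.8656] -5.815236791793362
```

```bash
python3 -m pendant '[[30,-6,0,0],[40,-9,0,0],[40,-9,0,0],[40,-9,0,0],[40,-9,0,0],[40,-9,0,0],[0,0,0,0]]'; python3 -m pendant '[[40,-8,-5,0],[40,-9,-5,0],[40,-9,-5,0],[40,-9,-5,0],[40,-9,0,0],[30,-2,0,0],[0,0,0,0],[0,0,0,0]]'; python3 - <<'E'
from h import *
np.set_printoptions(precision=4,suppress=True)
s,C,im=snap("wrist","w26.png"); print(s['t'],s['tool_pos'],yaw(s),s['q'])
cv2.imwrite("pics/w26c.png",cv2.resize(cv2.imread("pics/raw_w26.png")[40:310,220:420],None,fx=2.9,fy=2.2,interpolation=cv2.INTER_CUBIC))
E
```

```text
t: 51.15
tool_pos: [0.4781, 0.2365, 0.2856]
tcp_rot: [0.74, 0.673, -0.004, -0.01]
force: [-0.4, -0.3, 0.6]
finger_gap: 0.997
t: 51.95
tool_pos: [0.4585, 0.4634, 0.3088]
tcp_rot: [0.742, 0.67, -0.004, -0.01]
force: [-0.3, -0.4, 0.8]
finger_gap: 1.003
51.95 [0.4585 0.4634 0.3088] -5.877843019234512 [-1.5039  0.4276  0.9418  1.3643 -0.3604  1.5287 -0.6907]
```

View pics/w26.png

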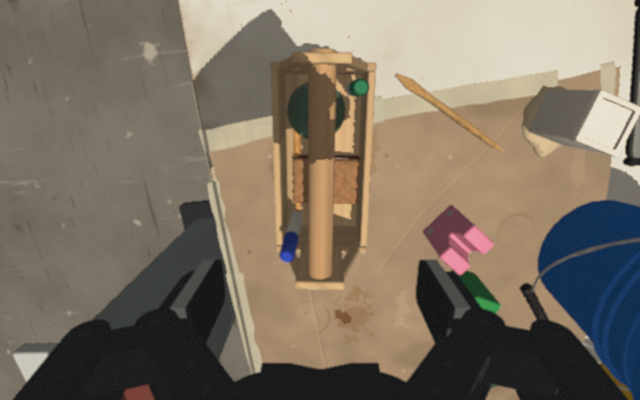

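View pics/w26c.png

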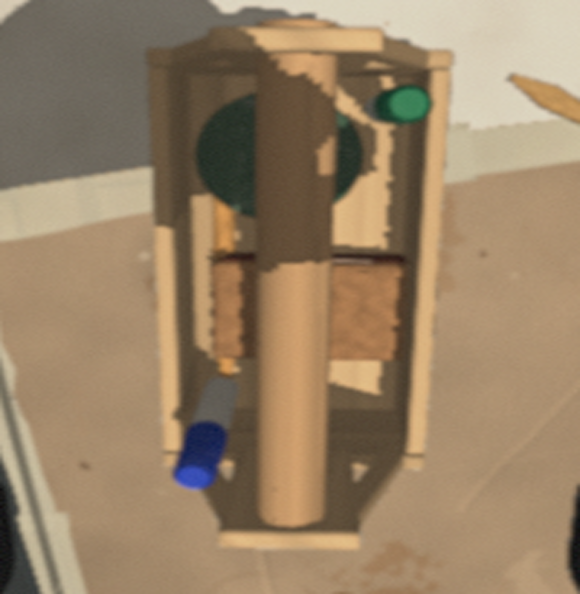

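```bash
python3 - <<'E'
from h import *
np.set_printoptions(precision=4,suppress=True)
s=get_state(); C=cam("wrist",s)
print("tool axes\n",Ro.from_quat(s['tcp_rot']).as_matrix())
f=lambda u,v:(220+u/2.9,40+v/2.2)
h=on_z(C,[f(297.5,60),f(292,515)],.142);print(h,np.degrees(np.arctan2(*(h[0]-h[1])[[1,0]])))
b=on_z(C,[f(218,28),f(383,32),f(220,548),f(358,546)],.16); m=b.mean(0)
sd=on_z(C,[f(150,52),f(451,54),f(163,465),f(422,468)],.076); print("sides",sd,sd.mean(0),m)
ax=(h[0]-h[1])/np.linalg.norm(h[0]-h[1]); mid=h.mean(0)+ax*((m-h.mean(0))@ax); print("mid",mid,to_tool(mid-[0,0,.020],s),yaw(s))
E
```

```text
tool axes
 [[ 0.1038  0.9944 -0.0185]
 [ 0.9946 -0.1036  0.01  ]
 [ 0.0081 -0.0195 -0.9998]]
[[0.4672 0.5617 0.142 ]
 [0.4445 0.3593 0.142 ]] 83.61228923002513
sides [[0.4135 0.5763 0.076 ]
 [0.5229 0.5638 0.076 ]
 [0.3874 0.3585 0.076 ]
 [0.4981 0.3462 0.076 ]] [0.4554 0.4612 0.076 ] [0.4561 0.462  0.16  ]
mid [0.456 0.462 0.142] [ -2.2889   1.0099 187.247 ] -5.9498091346578805
```

```bash
python3 -m pendant '[[-2,1,35,0.007],[0,0,40,0],[0,0,40,0],[0,0,32,0],[0,0,20,0],[0,0,18,0],[0,0,2,0],[0,0,0,0]]' 0; python3 - <<'E'
from h import *
np.set_printoptions(precision=4,suppress=True)
s=get_state(); print(s['tool_pos'],yaw(s),to_tool([.456,.462,.122],s))
E
```

```text
t: 52.8
tool_pos: [0.455, 0.4634, 0.123]
tcp_rot: [0.745, 0.667, -0.003, -0.011]
force: [0.0, 0.4, 0.4]
finger_gap: 1.003
[0.455  0.4634 0.123 ] -6.286305035662115 [-1.3049  1.1296  0.9905]
```

```bash
python3 -m pendant '[[0,1,1,0],[0,0,0,0],[0,0,0,0],[0,0,0,0],[0,0,0,0],[0,0,0,0],[0,0,0,0]]' 255 80; python3 - <<'E'
from h import *
np.set_printoptions(precision=4,suppress=True)
s=get_state(); print(s['tool_pos'],yaw(s))
E
python3 -m pendant '[[0,0,-10,0],[0,0,-20,0],[0,0,-25,0],[0,0,0,0]]'; python3 - <<'E'
from h import *
np.set_printoptions(precision=4,suppress=True)
s=get_state(); print(s['tool_pos'],yaw(s))
E
```

```text
t: 53.5
tool_pos: [0.4558, 0.4647, 0.1219]
tcp_rot: [0.744, 0.668, -0.003, -0.011]
force: [2.4, 0.3, 5.0]
finger_gap: 0.266
[0.4558 0.4647 0.1219] -6.197183237041116
t: 53.9
tool_pos: [0.4571, 0.4644, 0.1788]
tcp_rot: [0.744, 0.668, -0.002, -0.011]
force: [-0.3, 0.7, -6.5]
finger_gap: 0.268
[0.4571 0.4644 0.1788] -6.177003869211904
```

```bash
python3 -m pendant '[[-15,0,0,0],[-30,1,0,0],[-40,1,0,0],[-40,1,0,0],[-40,1,0,0],[-40,1,0,0],[-25,0,0,0],[-12,0,0,0],[0,0,0,0],[0,0,20,0],[0,0,0,0],[0,0,0,0]]'; python3 - <<'E'
from h import *
np.set_printoptions(precision=4,suppress=True)
s=get_state(); print(s['tool_pos'],yaw(s),to_tool([.4361,.2233,.1215],s))
E
```

```text
t: 55.1
tool_pos: [0.4344, 0.2236, 0.1538]
tcp_rot: [0.744, 0.668, -0.004, -0.01]
force: [0.5, -0.3, -5.9]
finger_gap: 0.269
[0.4344 0.2236 0.1538] -6.127401466416841 [-0.3563  2.3798 32.2212]
```

```bash
python3 -m pendant '[[0,2.4,15,0.003],[0,0,10,0],[0,0,3,0],[0,0,0,0],[0,0,0,0]]'; python3 - <<'E'
from h import *
np.set_printoptions(precision=4,suppress=True)
s=get_state(); print(s['tool_pos'],yaw(s),to_tool([.4361,.2233,.1215],s))
E
```

```text
t: 55.6
tool_pos: [0.4368, 0.2232, 0.1264]
tcp_rot: [0.745, 0.667, -0.003, -0.011]
force: [-0.2, -0.1, -7.0]
finger_gap: 0.27
[0.4368 0.2232 0.1264] -6.356868943431425 [-0.0423 -0.6542  4.8897]
```

```bash
python3 -m pendant '[[0,-0.5,2.5,0],[0,0,0,0],[0,0,0,0]]'; python3 -m pendant '[[0,0,2,0],[0,0,0,0],[0,0,0,0]]'
```

```text
t: 55.9
tool_pos: [0.4361, 0.2232, 0.1236]
tcp_rot: [0.745, 0.667, -0.003, -0.011]
force: [-1.0, 0.5, -6.9]
finger_gap: 0.264
t: 56.2
tool_pos: [0.4367, 0.2233, 0.1219]
tcp_rot: [0.745, 0.667, -0.003, -0.01]
force: [2.2, -1.0, -1.0]
finger_gap: 0.269
```

Touching down; release, rise, and compare with the start.

```bash
python3 -m pendant '[[0,0,0.5,0],[0,0,0,0]]'; python3 -m pendant '[[0,0,0,0],[0,0,0,0],[0,0,0,0],[0,0,0,0],[0,0,-20,0],[0,0,-40,0],[0,0,-45,0],[0,0,-45,0],[0,0,-30,0],[0,0,0,0],[0,0,0,0]]' 0; python3 - <<'E'
from h import *
np.set_printoptions(precision=4,suppress=True)
s,C,im=snap("wrist","w27.png"); print(s['t'],s['tool_pos'],yaw(s),s['tcp_rot'])
cv2.imwrite("pics/w27c.png",cv2.resize(cv2.imread("pics/raw_w27.png")[40:310,220:420],None,fx=2.9,fy=2.2,interpolation=cv2.INTER_CUBIC))
E
```

```text
t: 56.4
tool_pos: [0.437, 0.2233, 0.1218]
tcp_rot: [0.745, 0.667, -0.003, -0.011]
force: [2.3, -2.3, 6.2]
finger_gap: 0.264
t: 57.5
tool_pos: [0.4395, 0.2214, 0.301]
tcp_rot: [0.745, 0.667, -0.003, -0.011]
force: [0.1, -0.2, -0.7]
finger_gap: 1.002
57.5 [0.4395 0.2214 0.301 ] -6.336183225206658 [ 0.7451  0.6669 -0.0029 -0.0111]
```

View pics/w27.png

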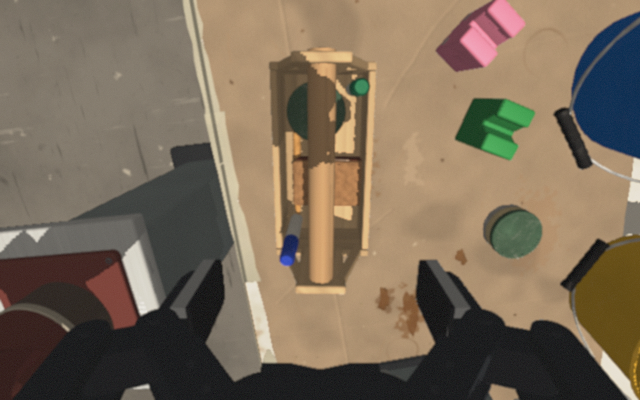

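View pics/w27c.png

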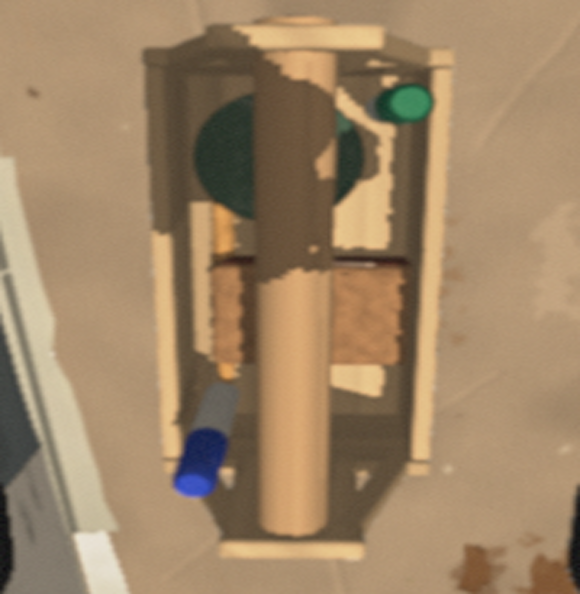

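```bash
python3 - <<'E'
from h import *
np.set_printoptions(precision=4,suppress=True)
s=get_state(); C=cam("wrist",s)
f=lambda u,v:(220+u/2.9,40+v/2.2)
h=on_z(C,[f(296,60),f(293.5,525)],.142);print(h,np.degrees(np.arctan2(*(h[0]-h[1])[[1,0]])))
b=on_z(C,[f(215,28),f(384,32),f(221,557),f(364,556)],.16); m=b.mean(0)
sd=on_z(C,[f(145,50),f(452,54),f(162,472),f(430,473)],.076); print(sd.mean(0),m)
ax=(h[0]-h[1])/np.linalg.norm(h[0]-h[1]); mid=h.mean(0)+ax*((m-h.mean(0))@ax); print("mid",mid,"orig .4363 .2206 ang 83.66")
E
python3 -m pendant '[[0,-40,-20,0],[0,-40,-20,0],[0,0,0,0]]'
python3 - <<'E'
from h import *
snap("top","t28.png"); 
a=cv2.imread("pics/raw_t28.png"); b=cv2.imread("pics/raw_top0.png") if 0 else cv2.imread("pics/top0.png")
cv2.imwrite("pics/t28c.png",np.vstack([cv2.resize(b[150:280,180:300],None,fx=2.2,fy=2.2),cv2.resize(a[150:280,180:300],None,fx=2.2,fy=2.2)]))
s,C,im=snap("side","s28.png")
E
```

```text
[[0.4477 0.3197 0.142 ]
 [0.4247 0.1181 0.142 ]] 83.50269603825289
[0.436  0.2202 0.076 ] [0.4369 0.2206 0.16  ]
mid [0.4364 0.2207 0.142 ] orig .4363 .2206 ang 83.66
t: 57.85
tool_pos: [0.357, 0.2316, 0.3436]
tcp_rot: [0.743, 0.669, -0.003, -0.011]
force: [1.3, -0.4, 0.0]
finger_gap: 0.997
```

View pics/t28.png

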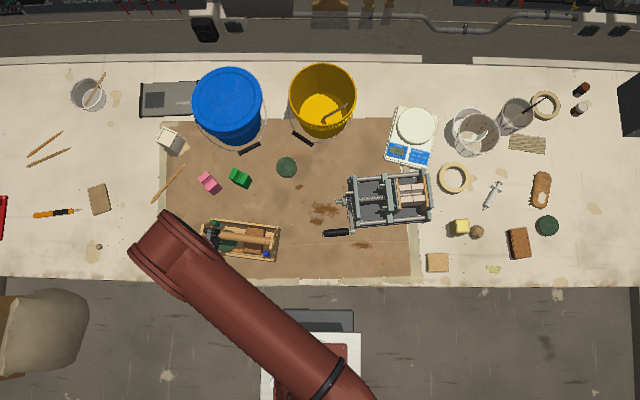

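View pics/s28.png

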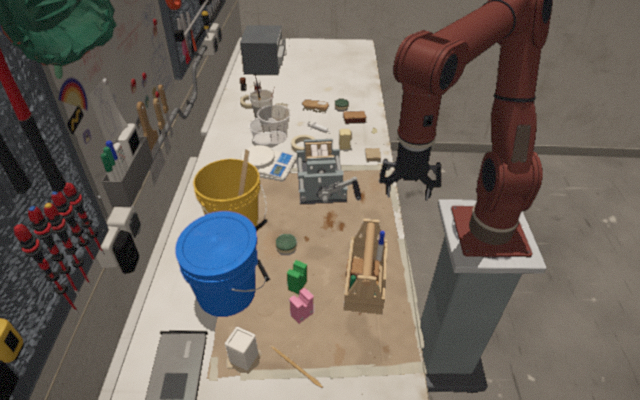

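```bash
python3 - <<'E'
from h import *
np.set_printoptions(precision=1,suppress=True)
a=cv2.imread("pics/raw_t28.png"); b=cv2.imread("pics/top0.png")
d=cv2.absdiff(a,b).max(2)
for n,(x0,y0,x1,y1) in dict(block=(150,120,190,160),tin=(270,150,302,182),green=(226,164,255,192),pink=(194,168,224,198)).items(): print(n,d[y0:y1,x0:x1].mean(),d[y0:y1,x0:x1].max())
sign_off(); print(get_state()['t'])
E
```

```text
block 7.235625 11
tin 5.62890625 10
green 5.897783251231527 12
pink 6.352222222222222 11
the job is handed in; nothing more can be done
the job is handed in; nothing more can be done
```

The mould is clamped up and the job is handed in at about 58 s, well inside the 210 s limit. `sign_off` gave no verdict, as expected.

- **Moulds:** Only two white mould pieces were behind the tote. Both now stand upright in the clamp, broad faces to the jaws and tight together. The pressure plate's face measures 79.8 mm from the fixed jaw, against 80 mm for two pieces.
- **Clamp:** I worked the lever through 14 tightening swings. The pictures put the spring squeeze at about 11 mm of 12, past half-way. That figure depends on the crosshead's height, which I had to assume. With the crosshead at 96–100 mm the checks agree on 10 to 12 mm; if it stood at 112 mm, one reading would fall to about 6 mm. The pins standing about 16 mm out of the crosshead's back fit the higher figure.
- **Last swing:** Between the last two pictures of the final swing the crosshead did not visibly move. The springs were probably close to solid by then.
- **Tote:** It had shifted about 28 mm while set aside, so I located it again before picking it up. It now stands at (0.4364, 0.2207) m against (0.4363, 0.2206) m at the start, turned 0.16° by the same measurement.
- **Rest of the bench:** The wax block, the wax tin and the green and pink look-alikes are unchanged between the first and last top pictures.
- **Arm:** After the lever work the tool kept a tilt of just over 1°. It did not affect the placing. The robot is touching nothing.

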